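# Hang the temperature logger in the pull-out reagent cooler

## Robot

A 6-joint arm with a two-finger parallel gripper is mounted at the origin on the work surface. World frame = base frame: x ahead of the robot, y to its left, z up, the work surface at z = 0. Lengths are in m, angles in rad, forces in N, time in s.
With the tool pointing down it reaches from about 0.3 to 0.775 m from the base axis. Payload 14.6 kg.
Tool frame: the origin (TCP) lies between the finger pads; the fingertips stand 8 mm ahead of it and the grasp point (between the pads) lies 11 mm behind it (ctrl.tip_reach is the distance from the TCP to the fingertips, in m); y points along the fingers, z is the direction in which the jaws open and shut, and the axes are right-handed (so a half turn about y gives the same grasp; the last joint's range is limited). The gripper opens to 94 mm and grips with 3 to 60 N. Pads are 16 mm wide; open, the fingers measure 119 mm over their backs; the gripper's body (75 mm by 177 mm) begins 78 mm behind the grasp point.
Start: joints at [1.251, 0.3, 1.521, -0, 1.321, -0.067], TCP at [0.138, 0.533, 0.213] pointing down, gripper open.
Joint ranges: [-3.03, 3.03], [-0.79, 2.21], [0.23, 2.52], [-1.04, 4.18], [0, 3.07], [-2.55, 2.55]. Speed limits (rad/s): [2.22, 2.22, 2.57, 3.14, 3.14, 3.14].

## Interface

Orientations are given as [roll, pitch, yaw] about the fixed x, y, z axes, in that order (R = Rz(yaw) Ry(pitch) Rx(roll)).
In Python, from station import ctrl gives the robot as it stands.
- The arm moves only by the tool play_rows, never from a script. Its arguments are lists of equal length, an entry for each row: "twist": the turn, a rotation vector about the world's x, y, z as a fraction of full scale, a list of three; "travel": the shift along the world's x, y, z as a fraction of full scale, a list of three; "grip": the gripper's target within -1 to 1 (shut at 1, half-way at 0, fully open at -1). A call has 1 to 12 rows; each row shifts and turns the commanded pose from where the row before left it; what a row does not reach is not made up. Full scale, the value 1, is 5 cm for a shift and 90 degrees for a turn. A row lasts 1/10 s, in which the tool goes at most 50 mm and 8.59 degrees, less where a joint would pass 70% of its speed; a pose out of reach is approached as far as the arm can. A call with a number of a shift or a turn outside -1 to 1 is refused whole. A call with a gripper value outside its range is refused whole. The fingers move at their own pace and stop on an object; "force" is the grip in N (left out, the last holds). Time passes only in rows, so rows that do not move let the fingers close. It gives the time, the measured TCP pose, the force and the opening at its end, in the units of the state.
- ctrl.get_obs(): the state, without advancing time (a new reading comes with each control period).
- ctrl.camera(name): name is "side" or "top" or "wrist"; returns a dict with "img" (420x560x3 uint8, red, green, blue), "vfov" (degrees; the focal length in pixels is half the picture's height over the tangent of half this angle, whatever the lens; pixels are square), "cx", "cy" (the principal point, pixels), "rvec" (rotation vector, rad) and "tvec" (3), from world to camera coordinates, as OpenCV has them. Camera axes: x right, y down, z forward; pixel columns grow to the right and rows downward; lengths in m; the calibration is good to about 2 mm. A picture is of the moment at which its call begins. There is no depth.
- ctrl.hand_in(): hands the job in, once; it reports no verdict.
Trained networks look in a picture, given as the dict that the camera call returned (one of the last four; its "shot" number tells which), for a name from the list of things; names that differ only in an ending like _2 or _b are one class to them, and where a whole thing is asked for, a point or a joint stands for the part that bears it (a point fixed in the world has none). Each returns a list of dicts, best first, with "confidence" (0 to 1); they miss things now and then, are a little off and sometimes report something else, mostly with a low value. They report only what shows in the picture. A call takes as long as a camera call. They do not tell look-alikes from the thing itself.
- ctrl.boxes_of(name, picture): "point" ([column, row] in pixels, amid what is visible of it).
- ctrl.trace(name, picture): "pixels" (420x560 bool, what is visible of it) and "point" ([column, row] in pixels, amid what is visible of it).
The state is a dict: "time_s": time; "qpos": joint angles; "joint_vel": joint speeds; "tau": joint torques, N m; "ee_pos": TCP position; "eef_rot": TCP orientation; "force": force on the tool from outside, world axes, zero at the start; "moment": the same for the moment, N m; "grip_width": finger opening in m.
Only numpy, scipy, OpenCV 4.12 (cv2) and the standard library are available. Lean on these libraries where they do the work, as an engineer would, in place of code of your own. Each camera call takes 0.05 s, during which the arm holds its last target.

## Task

Put the temperature logger into the reagent cooler: pull the cooler's chassis out until the slide catch snaps locked, hang the logger by its wire loop on the hook inside and let go of it, then press the release tab on the slide and send the chassis fully home with the logger still hanging. Leave everything else on the bench standing where it is.

Things in the scene. Friction and masses are not known exactly. Their poses are not given: they have to be found in the camera images.
- cooler: Reagent cooler, off-white case 330 wide (y), 320 deep (x), 152 high, fixed, turned a little about z; a cooling unit on its top, from 200 behind the front face, rises to 198. Origin: on the bench under the middle of the case's front face; x into the case, y to the user's left, z up. Mouth 302 wide, 14 to 140 high; the chassis slides out along -x.
- chassis (a joint): How far the chassis is out, m: 0 = home (front panel's back against the case); starts at 0 to 0.02 and stays where left (2 N friction). From 0.163 rubber stops push it back; at 0.170 the catch snaps in and holds it (stops then push inward with 10 N); end stop 0.176. Pulling to the lock takes about 12 N. 1.8 kg.
- chassis_front (a point): Bottom edge of the chassis front panel's back, middle: 12 above the bench, at cooler x = 0 when home, -170 when locked out; axes as the cooler's; moves with the chassis. Panel 16 thick (towards -x), 320 wide, 12 to 136 high. Behind it an open pan, 280 long, side walls at y -110 and +110, 100 high.
- handle (a point): Middle of the chassis handle: a 12 mm round steel bar along the cooler's y, 124 long, centre 108 high and 48 in front of the front panel (clear gap 42, cooler x -64 when home). Axes as the cooler's.
- catch (a joint): Slide catch, rad: 0 = up (its rest, sprung), 0.09 = just clear of the strike, 0.16 = fully down. As the chassis comes out the strike pushes it down by its ramp and it snaps back to 0 when locked. Locked = chassis beyond 0.165 and catch near 0.
- release_tab_out (a point): Where the top middle of the release tab stands once the chassis is locked out (point fixed to the cooler): 119 high, 33 in front of the case, at y -134. The tab: grey ribbed thumb tab 20 (x) by 18 (y) on the catch leaf of the user's right-hand slide, 137 behind the panel's back, moving with the chassis. Press straight down: frees with about 4 N, after 5 mm; stop at 8 mm.
- strike (a point): Lower front edge of the steel strike plate, 12 wide, just inside the mouth at its right, against which the catch locks (104 high, 2 behind the front face, y -118). When the catch is freed the stops at once push the chassis in by 7 mm or more, so the tab may be let go; the chassis must then be pushed the rest of the way home (about 4 N).
- hook_seat (a point): Seat of the loop's bar: top of the hook's arm, 116.5 high, 67 behind the panel's back, y -30. Hook of 5 mm wire: level arm from a bracket (face 21 behind the seat, 24 wide, up to 121 high) towards -x, turned up at the end; the tip's centre is 9 in front (-x) of the seat, its top 8 above it. Axes as the cooler's.
- bay (a point): Middle of the floor of the hook's bay in the chassis, 24 high, 44 behind the panel's back, y -22. The bay runs 88 from the panel to the hook bracket and a sheet bulkhead (94 high), and from y -86 (strip of capped vials, 94 high) to y 41 (row of capped bottles up to 130 high). Axes as the cooler's.
- logger_center (a point): Temperature logger, loose, standing upright on the bench at the start: centre of its white plastic body, 22 thick (its x), 40 wide (its y), 55 high, dark display on the -x face; on top a stiff 4 mm wire loop in its y-z plane. 60 to 130 g. It may hang either way round.
- logger_loop (a point): On the logger: underside of the top bar of its wire loop, middle, 50.5 above the body's centre. The loop's opening is 30 wide (y) and 23 high, from the body's top to this bar.
- timer: Bench timer, white plastic block 26 x 60 x 58 high with a dark display, no loop. Origin: centre of its underside. To be left alone.
- specimen_pot: Capped clear specimen pot, 48 across, 62 high. Origin: centre of its underside. To be left alone.
- diluent: White diluent bottle, 62 across, 150 high, close to the right of the chassis run-out. Origin: centre of its underside. To be left alone.
- stain_bottle: Amber stain bottle, 52 across, 115 high. Origin: centre of its underside. To be left alone.
- tip_box: Pipette-tip box, 87 x 122 x 64 high. Origin: centre of its underside. To be left alone.
- tube_rack: White tube rack with capped tubes, 62 x 200 x 102 high. Origin: centre of its underside. To be left alone.
- slide_box: Flat carton 85 x 100 x 30 lying on top of the cooler. Origin: centre of its underside. To be left alone.
There are look-alikes about, which are no part of the job. Leave any green or red look-alike of the part that bears logger_center alone.

How it is judged:
By the outcome, as a careful person would: the job done as asked, in the order asked, and still so for the second after the job is handed in, with the robot touching nothing.
It also fails if it takes over 72 s, if anything falls off the work surface, if the arm or the gripper's body presses on something with over 40 N, if the wrist force passes 120 N, or if a joint passes its speed limit or range.

## Working session

There is one attempt and no reset: what is moved stays moved. The work goes in short steps, Python scripts to look and compute and a tool call to move; the robot and the scene stay as the last step left them, time stands still between calls to the robot, and variables do not carry over. Pictures are saved under pics/ and viewed, and the job is handed in when it is done.

Besides the shell and the picture viewer there is one more tool, called after "Request:" as a command line: name --argument value ..., lists and objects as JSON in quotes. play_rows: Moves the arm, as the interface text tells. Its arguments: {"type":"object","properties":{"twist":{"type":"array"},"travel":{"type":"array"},"grip":{"type":"array"},"force":{"type":"number"}},"required":["twist","travel","grip"]}

```bash
mkdir -p pics; ls; cat > h.py <<'E'
import numpy as np, cv2
from station import ctrl
def cam(n,save=None):
    p=ctrl.camera(n)
    if save: cv2.imwrite(f'pics/{save}.png',cv2.cvtColor(p['img'],cv2.COLOR_RGB2BGR))
    return p
def K(p):
    h=p['img'].shape[0]; f=h/2/np.tan(np.radians(p['vfov'])/2)
    return np.array([[f,0,p['cx']],[0,f,p['cy']],[0,0,1]])
def proj(p,X):
    return cv2.projectPoints(np.atleast_2d(np.array(X,float)),np.array(p['rvec'],float),np.array(p['tvec'],float),K(p),None)[0].reshape(-1,2)
def ray(p,uv):
    R=cv2.Rodrigues(np.array(p['rvec'],float))[0]; t=np.array(p['tvec'],float).ravel()
    o=-R.T@t; d=R.T@np.linalg.inv(K(p))@np.array([uv[0],uv[1],1.]); return o,d/np.linalg.norm(d)
def atz(p,uv,z):
    o,d=ray(p,uv); return o+d*(z-o[2])/d[2]
def tri(prs):
    A=np.zeros((3,3));b=np.zeros(3)
    for p,uv in prs:
        o,d=ray(p,uv);M=np.eye(3)-np.outer(d,d);A+=M;b+=M@o
    return np.linalg.solve(A,b)
E
python3 - <<'E'
from h import *
np.set_printoptions(precision=4,suppress=True)
for n in ['side','top','wrist']:
    p=cam(n,n+'0'); print(n,p['vfov'],p['cx'],p['cy'],ray(p,(280,210)))
    for name in ['cooler','handle','logger_center','logger_loop','timer','diluent','tube_rack','hook_seat','chassis_front','release_tab_out','specimen_pot','stain_bottle','tip_box','strike','slide_box']:
        try:print(name,[(np.round(b['point']).tolist(),round(b['confidence'],2)) for b in ctrl.boxes_of(name,p)])
        except Exception as e: print(name,e)
print(ctrl.get_obs())
E
```

```text
pics
side 44.37412978993393 266.3115349147566 209.1353806383046 (array([ 0.3819, -0.8904,  1.2234]), array([ 0.1775,  0.6115, -0.771 ]))
cooler [([357.0, 225.0], 0.72)]
handle [([293.0, 227.0], 0.63)]
logger_center [([220.0, 288.0], 0.71), ([251.0, 312.0], 0.69), ([224.0, 352.0], 0.67), ([221.0, 321.0], 0.5)]
logger_loop [([221.0, 352.0], 0.89), ([222.0, 289.0], 0.8), ([250.0, 307.0], 0.46)]
timer [([253.0, 179.0], 0.7)]
diluent [([302.0, 302.0], 0.63)]
tube_rack [([284.0, 372.0], 0.6), ([267.0, 148.0], 0.43)]
hook_seat [([294.0, 225.0], 0.92)]
chassis_front [([293.0, 224.0], 0.62), ([300.0, 305.0], 0.19)]
release_tab_out [([357.0, 222.0], 0.61)]
specimen_pot [([218.0, 180.0], 0.74), ([358.0, 222.0], 0.51)]
stain_bottle [([268.0, 146.0], 0.81), ([292.0, 226.0], 0.72)]
tip_box [([228.0, 146.0], 0.92), ([302.0, 307.0], 0.47)]
strike [([356.0, 220.0], 0.61)]
slide_box [([331.0, 207.0], 0.73)]
top 49.99489787083195 281.7303347105598 205.42295769076637 (array([ 0.3718, -0.003 ,  1.2004]), array([ 0.2137, -0.0092, -0.9768]))
cooler [([278.0, 122.0], 0.97)]
handle [([284.0, 188.0], 0.74)]
l
[... 812 characters left out ...]
0.3842]), array([ 0.2635, -0.0698, -0.9621]))
cooler []
handle []
logger_center []
logger_loop []
timer []
diluent []
tube_rack []
hook_seat []
chassis_front []
release_tab_out []
specimen_pot []
stain_bottle []
tip_box []
strike []
slide_box []
{'time_s': 2.4, 'qpos': array([ 1.2514,  0.2999,  1.521 ,  0.    ,  1.3207, -0.0666]), 'joint_vel': array([ 0.0008,  0.0011, -0.0009,  0.0005,  0.0012, -0.0002]), 'tau': array([  0.0022, -53.1658, -35.2906,   0.071 ,   0.0214,  -0.    ]), 'ee_pos': array([0.1376, 0.5325, 0.2134]), 'eef_rot': array([-1.5708,  0.    , -0.2528]), 'force': array([-1.5517, -0.2155, -0.0365]), 'moment': array([ 0.0103, -0.026 , -0.025 ]), 'grip_width': 0.09410296177775061}
```

View pics/side0.png

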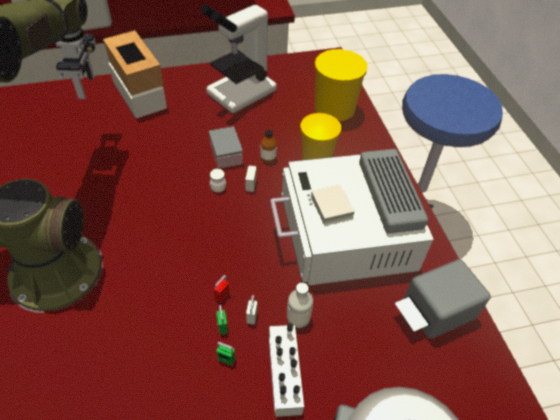

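View pics/top0.png

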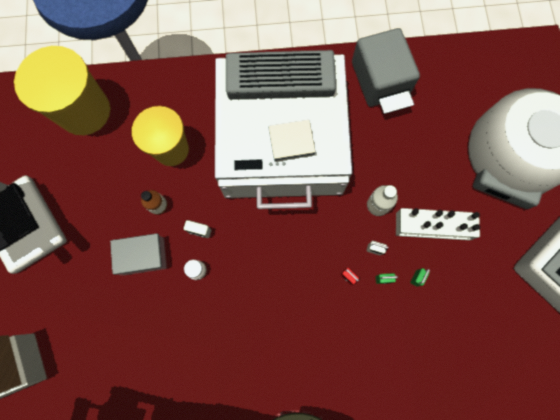

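```bash
python3 - <<'E'
import cv2
a=cv2.imread('pics/side0.png')[250:400,180:330];cv2.imwrite('pics/c1.png',cv2.resize(a,None,fx=4,fy=4,interpolation=3))
a=cv2.imread('pics/top0.png')[160:310,240:440];cv2.imwrite('pics/c2.png',cv2.resize(a,None,fx=4,fy=4,interpolation=3))
E
```

```text
(no output)
```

View pics/c1.png

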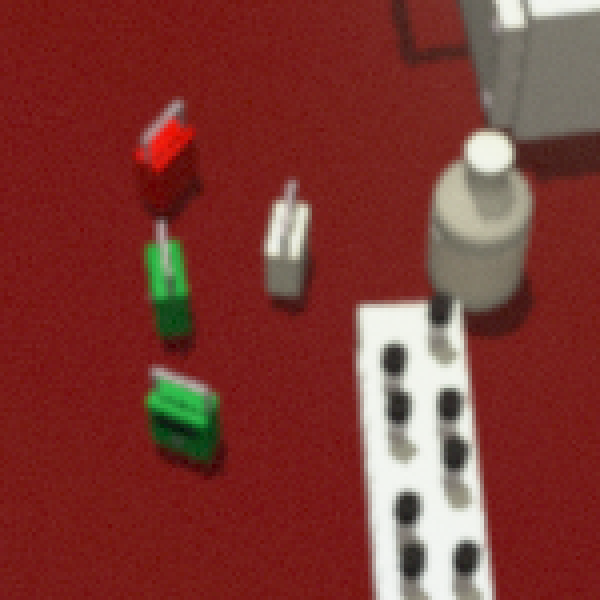

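View pics/c2.png

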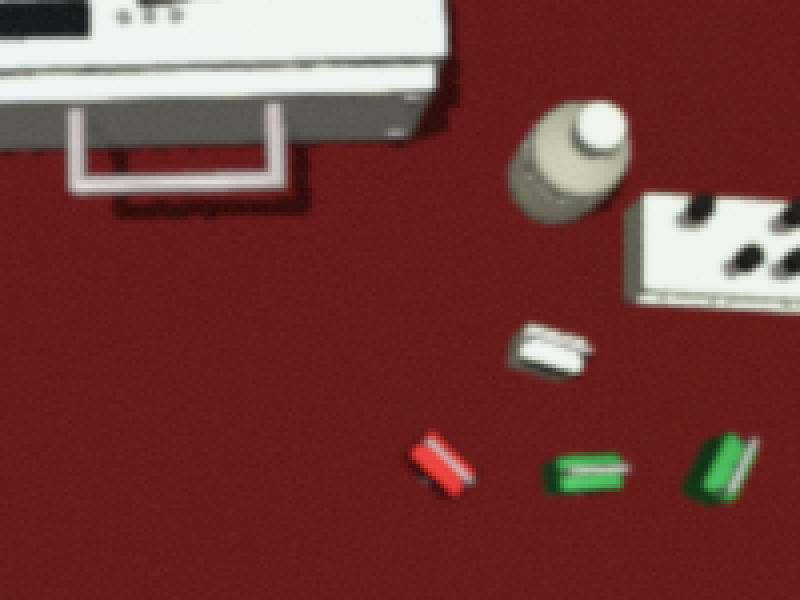

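The real logger is the white body with the loop, at side (251,312) and top (377,248). The red (221,288) and green (222,321), (226,353) ones in the side view are look-alikes, and the white block at side (251,179) has no loop, so it is the timer.

Next I fit the cooler pose from its corners.

```bash
python3 - <<'E'
import cv2
a=cv2.imread('pics/top0.png')[40:220,200:360];cv2.imwrite('pics/c3.png',cv2.resize(a,None,fx=3.3,fy=3.3,interpolation=2))
a=cv2.imread('pics/side0.png')[140:290,260:440];cv2.imwrite('pics/c4.png',cv2.resize(a,None,fx=4,fy=4,interpolation=2))
E
```

```text
(no output)
```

View pics/c3.png

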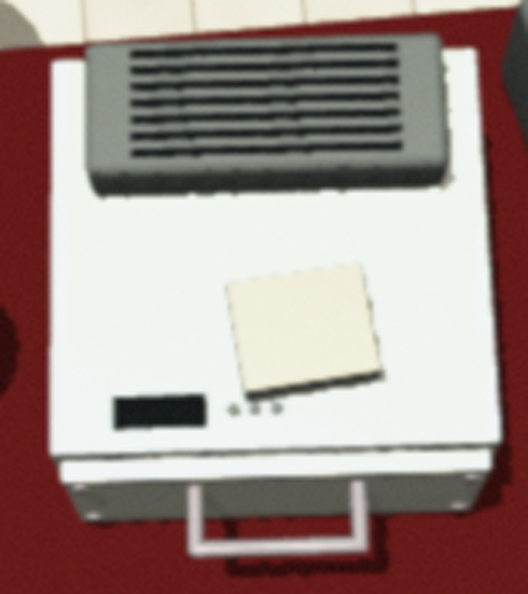

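View pics/c4.png

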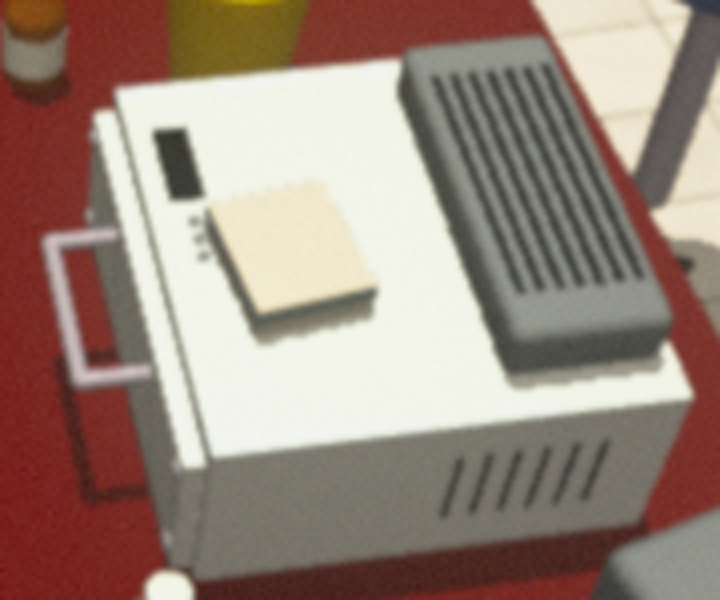

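```bash
cat > fit0.py <<'E'
from h import *
from scipy.optimize import least_squares
np.set_printoptions(precision=4,suppress=True)
T=cam('top'); S=cam('side')
obs=[(T,(0,.165,.152),(215.2,178.2)),(T,(0,-.165,.152),(351.2,174.2)),(T,(.32,.165,.152),(215.5,58.5)),(T,(.32,-.165,.152),(343.9,54.5)),
(S,(0,.165,.152),(289,162.5)),(S,(0,-.165,.152),(313,254.5)),(S,(.32,-.165,.152),(433,240.5)),(S,(0,-.165,.0),(310.8,285))]
hd=[(T,.056,(259.1,205.8)),(T,-.056,(309.7,205.2)),(S,.056,(272.3,200.3)),(S,-.056,(280,235.5))]
def w(q,P):
    c,s=np.cos(q[2]),np.sin(q[2]); return [q[0]+c*P[0]-s*P[1],q[1]+s*P[0]+c*P[1],P[2]]
def f(q):
    r=[]
    for p,P,uv in obs: r+=list(proj(p,w(q,P))[0]-uv)
    for p,y,uv in hd: r+=list(proj(p,w(q,(-.064-q[3],y*q[4],.108)))[0]-uv)
    return np.array(r)
s=least_squares(f,[.55,0,0,.01,1],loss='soft_l1')
print(s.x,f(s.x).reshape(-1,2))
for q in [(251,312)]: pass
# logger: body top centre + loop
a=ctrl.trace('logger_center',T);b=ctrl.trace('logger_center',S)
print([x['point'] for x in a],[x['point'] for x in b])
E
python3 fit0.py
```

```text
[ 0.6861 -0.0307 -0.061   0.0005  1.1266] [[ 0.9067 -0.7523]
 [ 0.9069 -1.0202]
 [ 0.8449  0.0314]
 [ 0.0809  0.0376]
 [-0.6746 -1.2345]
 [-0.2904 -1.2213]
 [ 0.1001 -2.3813]
 [-2.7983 -0.1958]
 [ 0.5221  0.2897]
 [ 0.6038 -0.702 ]
 [-0.2653 -0.6539]
 [-0.1746 -0.7763]]
[[380.7, 277.8], [376.5, 249.4], [348.5, 274.5], [277.3, 121.8]] [[219.1, 286.7], [221.9, 319.6], [248.4, 311.6]]
```

Request:
play_rows --twist '[[0, 0, -0.0366], [0, 0, -0.0366], [0, 0, -0.0366], [0, 0, -0.0366], [0, 0, -0.0366], [0, 0, -0.0366], [0, 0, -0.0366], [0, 0, -0.0366], [0, 0, -0.0366], [0, 0, -0.0366], [0, 0, -0.0366], [0, 0, -0.0366]]' --travel '[[0.34, -0.46, 0.04], [0.34, -0.46, 0.04], [0.34, -0.46, 0.04], [0.34, -0.46, 0.04], [0.34, -0.46, 0.04], [0.34, -0.46, 0.04], [0.34, -0.46, 0.04], [0.34, -0.46, 0.04], [0.34, -0.46, 0.04], [0.34, -0.46, 0.04], [0.34, -0.46, 0.04], [0.34, -0.46, 0.04]]' --grip '[-0.06, -0.06, -0.06, -0.06, -0.06, -0.06, -0.06, -0.06, -0.06, -0.06, -0.06, -0.06]'

```text
time_s: 3.8
ee_pos: [0.3421, 0.2555, 0.2377]
eef_rot: [-1.57, -0.0, -0.945]
force: [0.7, -0.8, 0.3]
grip_width: 0.0499
```

Request:
play_rows --twist '[[0, 0, -0.0366], [0, 0, -0.0366], [0, 0, -0.0366], [0, 0, -0.0366], [0, 0, -0.0366], [0, 0, -0.0366], [0, 0, -0.0366], [0, 0, -0.0366], [0, 0, -0.0366], [0, 0, -0.0366], [0, 0, -0.0366], [0, 0, -0.0366]]' --travel '[[0.34, -0.46, 0.04], [0.34, -0.46, 0.04], [0.34, -0.46, 0.04], [0.34, -0.46, 0.04], [0.34, -0.46, 0.04], [0.34, -0.46, 0.04], [0.34, -0.46, 0.04], [0.34, -0.46, 0.04], [0.34, -0.46, 0.04], [0.34, -0.46, 0.04], [0.34, -0.46, 0.04], [0.34, -0.46, 0.04]]' --grip '[-0.06, -0.06, -0.06, -0.06, -0.06, -0.06, -0.06, -0.06, -0.06, -0.06, -0.06, -0.06]'

```text
time_s: 5.0
ee_pos: [0.5462, -0.0205, 0.2616]
eef_rot: [-1.571, 0.0, -1.635]
force: [-0.1, 0.9, 0.9]
grip_width: 0.0497
```

```bash
python3 - <<'E'
from h import *
np.set_printoptions(precision=4,suppress=True)
p=cam('wrist','w1'); o=ctrl.get_obs(); print(o['time_s'],o['ee_pos'],o['eef_rot'],o['qpos'],o['grip_width'])
np.save('w1.npy',p,allow_pickle=True)
E
```

```text
5.05 [ 0.5477 -0.0233  0.2614] [-1.5703 -0.0008 -1.6405] [-0.109   0.2632  1.4562 -0.0007  1.4216 -0.0392] 0.04968183000602218
```

View pics/w1.png

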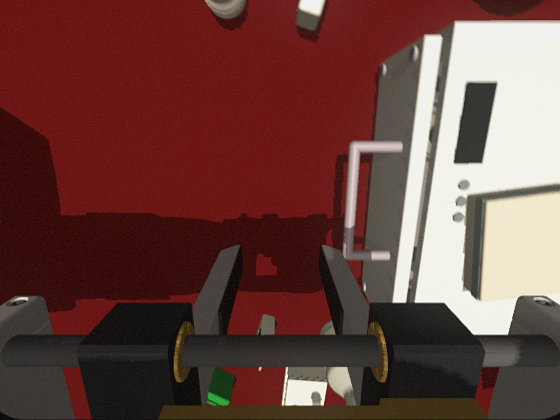

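```bash
cat >> h.py <<'E'
Q=[0.6861,-0.0307,-0.061]
def W(P,q=None):
    q=Q if q is None else q
    c,s=np.cos(q[2]),np.sin(q[2]); return [q[0]+c*P[0]-s*P[1],q[1]+s*P[0]+c*P[1],P[2]]
E
python3 - <<'E'
from h import *
p=np.load('w1.npy',allow_pickle=True).item()
for P in [(-.0645,.062,.108),(-.0645,-.062,.108),(-.0645,.0,.108),(0,.165,.152),(-.016,.16,.136)]: print(P,W(P),proj(p,W(P)))
for uv in [(354,147),(347.5,253)]: print(atz(p,uv,.108))
E
```

```text
(-0.0645, 0.062, 0.108) [np.float64(0.6254996200099201), np.float64(0.035116745172166695), 0.108] [[352.0678726  148.72418935]]
(-0.0645, -0.062, 0.108) [np.float64(0.6179403100779146), np.float64(-0.08865262435580612), 0.108] [[345.31326089 256.47689097]]
(-0.0645, 0.0, 0.108) [np.float64(0.6217199650439174), np.float64(-0.02676793959181971), 0.108] [[348.51292898 205.43430019]]
(0, 0.165, 0.152) [np.float64(0.6961587591837171), np.float64(0.1339931126783509), 0.152] [[451.19637118  24.25112048]]
(-0.016, 0.16, 0.136) [np.float64(0.6798837070699462), np.float64(0.12997780712409465), 0.136] [[422.02709319  36.6724124 ]]
[0.62752865 0.03677154 0.108     ]
[ 0.62050864 -0.08438107  0.108     ]
```

Request:
play_rows --twist '[[0, 0, 0.0027], [0, 0, 0.0027], [0, 0, 0], [0, 0, 0], [0, 0, 0], [0, 0, 0], [0, 0, 0], [0, 0, 0], [0, 0, 0], [0, 0, 0], [0, 0, 0], [0, 0, 0]]' --travel '[[0.38, -0.01, 0], [0.38, -0.01, 0], [0.38, -0.01, 0], [0.38, -0.01, 0], [0, 0, 0], [0, 0, -0.4], [0, 0, -0.4], [0, 0, -0.4], [0, 0, -0.4], [0, 0, -0.4], [0, 0, -0.4], [0, 0, 0]]' --grip '[0.15, 0.15, 0.15, 0.15, 0.15, 0.15, 0.15, 0.15, 0.15, 0.15, 0.15, 0.15]'

```text
time_s: 6.25
ee_pos: [0.62, -0.0213, 0.139]
eef_rot: [-1.575, 0.0, -1.624]
force: [0.8, -0.8, 0.0]
grip_width: 0.0399
```

```bash
python3 - <<'E'
from h import *
p=cam('wrist','w2');p=cam('side','s2'); o=ctrl.get_obs(); print(o['time_s'],o['ee_pos'],o['eef_rot'],o['force'],o['grip_width'])
E
```

```text
6.35 [ 0.62139053 -0.02147084  0.14217321] [-1.57065318e+00 -1.92179041e-05 -1.62403499e+00] [-0.02466694 -0.24612826  0.12019587] 0.039928255749875304
```

View pics/w2.png

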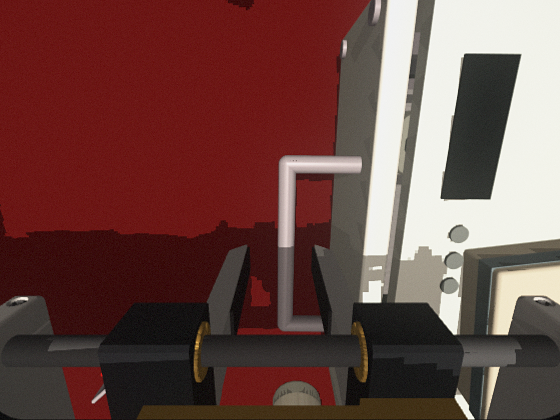

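The bar (column 286) is centred between the fingers, and the far finger clears the panel. I go down and grip.

Request:
play_rows --twist '[[0, 0, 0], [0, 0, 0], [0, 0, 0], [0, 0, 0], [0, 0, 0], [0, 0, 0], [0, 0, 0], [0, 0, 0], [0, 0, 0]]' --travel '[[0.01, 0, -0.3], [0.01, 0, -0.3], [0.01, 0, -0.26], [0, 0, 0], [0, 0, 0], [0, 0, 0], [0, 0, 0], [0, 0, 0], [0, 0, 0]]' --grip '[0.15, 0.15, 0.15, 0.15, 1, 1, 1, 1, 1]' --force 30

```text
time_s: 7.25
ee_pos: [0.6233, -0.0215, 0.0989]
eef_rot: [-1.57, -0.0, -1.624]
force: [-0.1, -0.3, 2.6]
grip_width: 0.0107
```

Request:
play_rows --twist '[[0, 0, 0], [0, 0, 0], [0, 0, 0], [0, 0, 0], [0, 0, 0], [0, 0, 0], [0, 0, 0], [0, 0, 0], [0, 0, 0], [0, 0, 0], [0, 0, 0]]' --travel '[[-0.2, 0.012, 0], [-0.3, 0.018, 0], [-0.3, 0.018, 0], [-0.3, 0.018, 0], [-0.3, 0.018, 0], [-0.3, 0.018, 0], [-0.3, 0.018, 0], [-0.3, 0.018, 0], [-0.3, 0.018, 0], [-0.3, 0.018, 0], [0, 0, 0]]' --grip '[1, 1, 1, 1, 1, 1, 1, 1, 1, 1, 1]'

```text
time_s: 8.35
ee_pos: [0.4769, -0.0123, 0.0989]
eef_rot: [-1.571, 0.001, -1.624]
force: [-1.9, 3.6, 0.9]
grip_width: 0.0111
```

Request:
play_rows --twist '[[0, 0, 0], [0, 0, 0], [0, 0, 0], [0, 0, 0], [0, 0, 0], [0, 0, 0]]' --travel '[[-0.1, 0.006, 0], [-0.1, 0.006, 0], [-0.1, 0.006, 0], [-0.1, 0.006, 0], [-0.08, 0.005, 0], [0, 0, 0]]' --grip '[1, 1, 1, 1, 1, 1]'

```text
time_s: 8.95
ee_pos: [0.4552, -0.011, 0.0989]
eef_rot: [-1.568, 0.001, -1.624]
force: [6.6, 5.7, -1.7]
grip_width: 0.0112
```

Request:
play_rows --twist '[[0, 0, 0], [0, 0, 0], [0, 0, 0], [0, 0, 0]]' --travel '[[-0.04, 0.004, 0], [-0.04, 0.004, 0], [0, 0, 0], [0, 0, 0]]' --grip '[1, 1, 1, 1]'

```text
time_s: 9.35
ee_pos: [0.4518, -0.0107, 0.0989]
eef_rot: [-1.567, 0.001, -1.624]
force: [10.0, 4.8, -4.6]
grip_width: 0.0109
```

```bash
python3 - <<'E'
from h import *
p=cam('top','t3');p=cam('side','s3'); o=ctrl.get_obs(); print(o['time_s'],o['ee_pos'],o['eef_rot'],o['force'],o['grip_width'])
for n in ['t3','s3']:
    a=cv2.imread(f'pics/{n}.png')[130:330,200:400];cv2.imwrite(f'pics/{n}c.png',cv2.resize(a,None,fx=3,fy=3,interpolation=2))
E
```

```text
9.45 [ 0.45176284 -0.01073997  0.09889803] [-1.56680856e+00  6.12047657e-04 -1.62425808e+00] [ 9.93570799  3.93085488 -5.28820478] 0.011476106063412024
```

View pics/t3c.png

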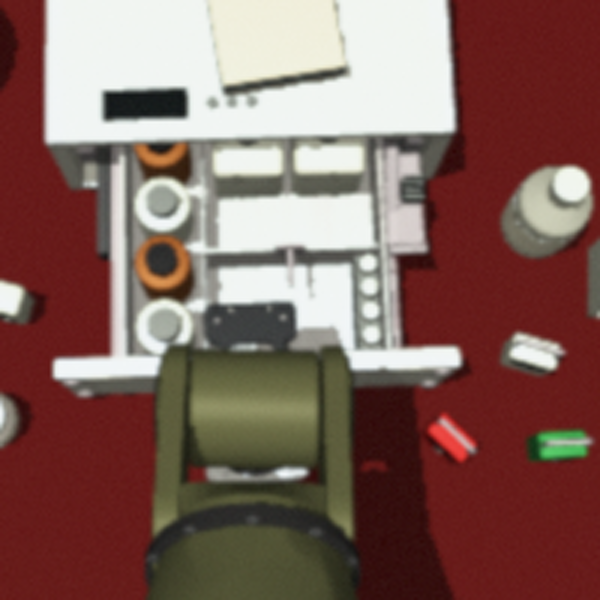

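View pics/s3c.png

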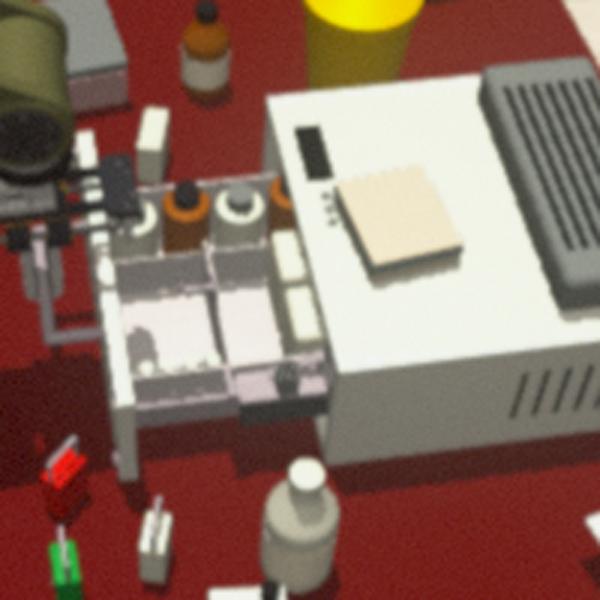

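Request:
play_rows --twist '[[0, 0, 0], [0, 0, 0], [0, 0, 0]]' --travel '[[-0.03, 0.003, 0], [-0.02, 0.001, 0], [0, 0, 0]]' --grip '[1, 1, 1]'

```text
time_s: 9.75
ee_pos: [0.4496, -0.0106, 0.0989]
eef_rot: [-1.566, 0.001, -1.624]
force: [12.8, 3.7, -6.3]
grip_width: 0.0111
```

Request:
play_rows --twist '[[0, 0, 0], [0, 0, 0], [0, 0, 0], [0, 0, 0]]' --travel '[[0.03, -0.002, 0], [0.03, -0.002, 0], [0.03, -0.002, 0], [0, 0, 0]]' --grip '[1, 1, 1, 1]'

```text
time_s: 10.15
ee_pos: [0.4539, -0.0109, 0.0989]
eef_rot: [-1.567, 0.001, -1.624]
force: [11.1, 3.2, -4.3]
grip_width: 0.0114
```

Request:
play_rows --twist '[[0, 0, 0], [0, 0, 0], [0, 0, 0]]' --travel '[[0.03, -0.002, 0], [0.03, -0.002, 0], [0, 0, 0]]' --grip '[1, 1, 1]'

```text
time_s: 10.45
ee_pos: [0.4549, -0.0109, 0.0988]
eef_rot: [-1.572, 0.001, -1.624]
force: [-5.7, 4.5, 9.2]
grip_width: 0.0114
```

Request:
play_rows --twist '[[0, 0, 0], [0, 0, 0], [0, 0, 0], [0, 0, 0], [0, 0, 0], [0, 0, 0], [0, 0, 0], [0, 0, 0], [0, 0, 0], [0, 0, 0]]' --travel '[[-0.02, 0, 0], [0, 0, 0], [0, 0, 0], [0, 0, 0.3], [0, 0, 0.5], [0, 0, 0.7], [0, 0, 0.7], [0, 0, 0.7], [0, 0, 0.3], [0, 0, 0]]' --grip '[0.15, 0.15, 0.15, 0.15, 0.15, 0.15, 0.15, 0.15, 0.15, 0.15]'

```text
time_s: 11.45
ee_pos: [0.4548, -0.0114, 0.2603]
eef_rot: [-1.567, -0.0, -1.624]
force: [-0.9, -0.0, -0.3]
grip_width: 0.0399
```

```bash
python3 - <<'E'
from h import *
np.set_printoptions(precision=4,suppress=True)
p=cam('wrist','w4'); s=cam('side','s4');o=ctrl.get_obs(); print(o['time_s'],o['ee_pos'],o['eef_rot'],o['force'],o['grip_width'])
np.save('p4.npy',[p,s],allow_pickle=True)
for q,n in((p,'w'),(s,'s')):
  for k in ['hook_seat','logger_loop','logger_center','handle','chassis_front','release_tab_out']: print(n,k,[(b['point'],b['confidence']) for b in ctrl.boxes_of(k,q)])
E
```

```text
11.55 [ 0.4539 -0.0113  0.2575] [-1.5716 -0.     -1.6242] [-0.1916  0.0971 -0.8806] 0.03998434970470846
w hook_seat [([407.2, 182.6], 0.61)]
w logger_loop [([271.6, 394.5], 0.97), ([275.7, 298.4], 0.63), ([314.1, 334.1], 0.6), ([273.5, 329.8], 0.59), ([446.8, 182.0], 0.43), ([410.3, 187.6], 0.33)]
w logger_center [([269.5, 389.3], 0.89), ([273.9, 299.4], 0.71), ([270.5, 327.9], 0.54)]
w handle [([412.3, 183.7], 0.62)]
w chassis_front [([413.0, 181.9], 0.56)]
w release_tab_out [([446.8, 183.4], 0.81)]
s hook_seat [([262.6, 230.3], 0.78)]
s logger_loop [([225.0, 350.8], 0.73), ([252.8, 307.4], 0.68), ([221.8, 320.8], 0.68), ([219.0, 288.3], 0.64)]
s logger_center [([226.9, 353.9], 0.87), ([222.1, 286.7], 0.68), ([250.5, 315.7], 0.6), ([221.0, 320.1], 0.5)]
s handle [([264.5, 233.2], 0.59)]
s chassis_front [([261.4, 231.2], 0.65)]
s release_tab_out [([336.1, 224.6], 0.65), ([332.3, 203.5], 0.46), ([267.8, 145.2], 0.21)]
```

View pics/w4.png

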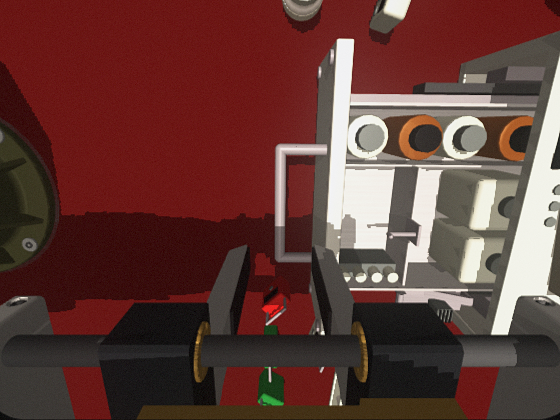

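View pics/s4.png

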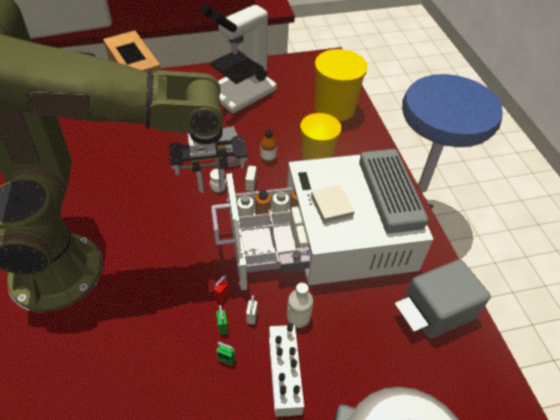

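```bash
python3 - <<'E'
from h import *
np.set_printoptions(precision=4,suppress=True)
p,s=np.load('p4.npy',allow_pickle=True)
a=cv2.imread('pics/w4.png')[130:310,260:490];cv2.imwrite('pics/c5.png',cv2.resize(a,None,fx=3.4,fy=3.4,interpolation=2))
a=cv2.imread('pics/s4.png')[190:310,200:350];cv2.imwrite('pics/c6.png',cv2.resize(a,None,fx=5,fy=5,interpolation=2))
for uv in [(281,150),(281,258)]: print(atz(p,uv,.108))
for P in [(-.234,.062,.108),(-.234,-.062,.108),(-.103,-.03,.1165),(-.112,-.03,.1245),(-.082,-.03,.121)]: print(P,proj(p,W(P)),proj(s,W(P)))
E
```

```text
[0.459  0.0479 0.108 ]
[ 0.4524 -0.0761  0.108 ]
(-0.234, 0.062, 0.108) [[278.5424 152.4973]] [[212.7889 206.6246]]
(-0.234, -0.062, 0.108) [[277.9895 259.904 ]] [[217.1943 241.9586]]
(-0.103, -0.03, 0.1165) [[395.2011 237.5599]] [[263.8927 224.8776]]
(-0.112, -0.03, 0.1245) [[389.6927 240.1596]] [[260.6446 223.4524]]
(-0.082, -0.03, 0.121) [[415.674  239.1258]] [[271.5426 222.96  ]]
```

View pics/c5.png

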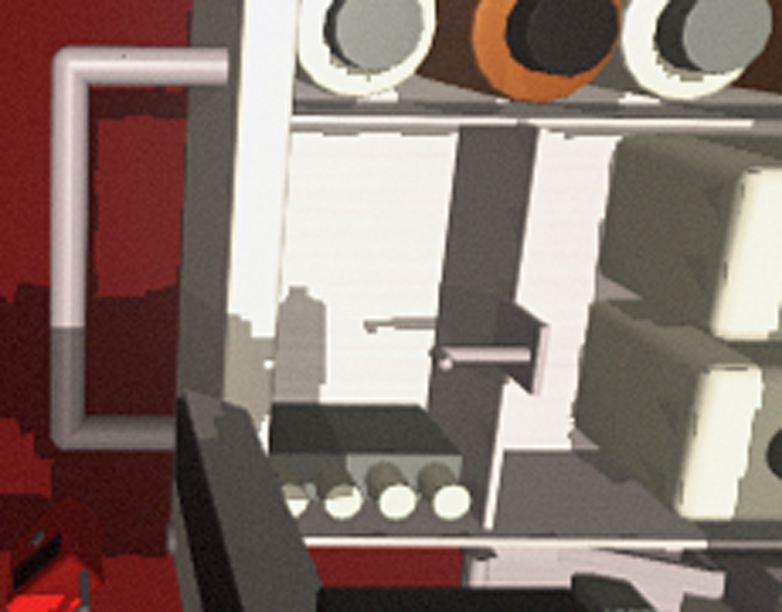

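View pics/c6.png

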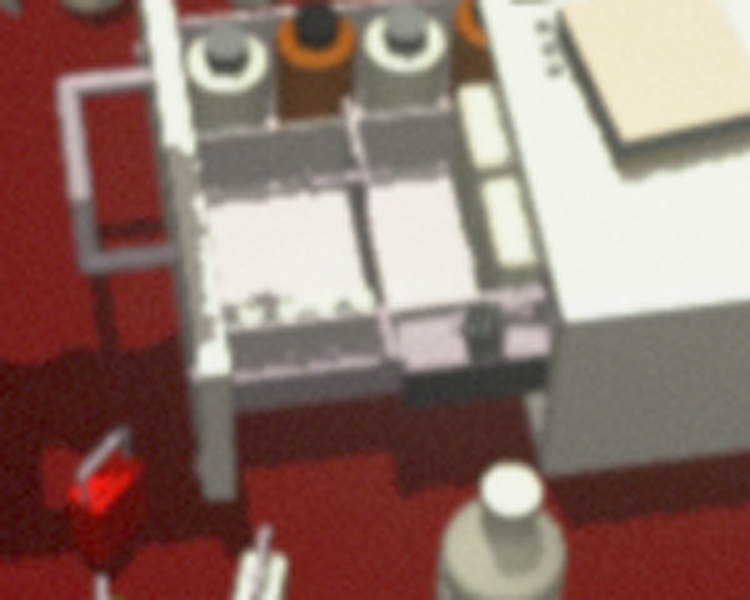

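```bash
cat > fit1.py <<'E'
from h import *
from scipy.optimize import least_squares
np.set_printoptions(precision=4,suppress=True)
S=np.load('p4.npy',allow_pickle=True)[1]; w1=np.load('w1.npy',allow_pickle=True).item(); w4=np.load('p4.npy',allow_pickle=True)[0]
T=cam('top','t5'); np.save('t5.npy',T,allow_pickle=True)
d=.170
obs=[(T,(0,.165,.152),(215.2,178.2),1),(T,(0,-.165,.152),(351.2,174.2),1),(T,(.32,.165,.152),(215.5,58.5),1),(T,(.32,-.165,.152),(343.9,54.5),1),
(S,(0,.165,.152),(289,162.5),1),(S,(0,-.165,.152),(313,254.5),1),(S,(.32,-.165,.152),(433,240.5),1),
(w1,(0,.165,.152),(454.5,22),.6),
(w4,(-.064-d,.056,.108),(279.5,149.5),.6),(w4,(-.064-d,-.056,.108),(280,257),.6),
(w4,(-.112-0,-.03,.1245),(390,235.3),.6),(w4,(-.082,-.03,.114),(415.9,234.3),.6)]
def f(q,wt=True):
    r=[]
    for p,P,uv,w in obs: r+=list((proj(p,W(P,q))[0]-uv)*(w if wt else 1))
    return np.array(r)
s=least_squares(f,Q,loss='soft_l1')
print(s.x,f(s.x,False).reshape(-1,2))
E
python3 fit1.py
```

```text
[ 0.6871 -0.0287 -0.068 ] [[ 0.0667 -1.5481]
 [ 0.0677 -0.907 ]
 [ 0.9176 -0.6923]
 [ 0.1545  0.1145]
 [-0.1084 -1.7982]
 [-0.5506 -1.8728]
 [ 0.0416 -2.3166]
 [-0.4075 -0.5956]
 [ 0.2459  5.236 ]
 [-1.5407 -4.6993]
 [ 0.6018  2.4441]
 [-2.0172  0.3786]]
```

View pics/t5.png

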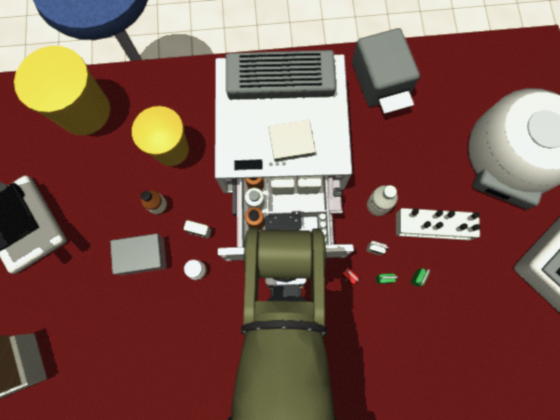

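```bash
sed -i 's/^Q=.*/Q=[0.6871,-0.0287,-0.068]/' h.py; python3 - <<'E'
from h import *
np.set_printoptions(precision=4,suppress=True)
T=np.load('t5.npy',allow_pickle=True).item(); S=np.load('p4.npy',allow_pickle=True)[1]
print(tri([(T,(376.5,249.4)),(S,(250,312.5))]))
for n,P in dict(seat=(-.103,-.03,.1165),tab=(-.033,-.134,.119),handle=(-.234,0,.108)).items(): print(n,W(P))
# loop ends: crop2/4+(240,160)
for uv in [(240+530/4,160+327/4),(240+592/4,160+350/4)]: print(atz(T,uv,.082))
E
```

```text
[ 0.5008 -0.2565  0.0222]
seat [np.float64(0.5822996160489604), np.float64(-0.051632063224111936), 0.1165]
tab [np.float64(0.6450712872964253), np.float64(-0.16014804033716282), 0.119]
handle [np.float64(0.4536407995637133), np.float64(-0.012800260013141659), 0.108]
[ 0.5142 -0.2363  0.082 ]
[ 0.4963 -0.2727  0.082 ]
```

Request:
play_rows --twist '[[0, 0, -0.077], [0, 0, -0.077], [0, 0, -0.077], [0, 0, -0.077], [0, 0, -0.077], [0, 0, -0.077], [0, 0, -0.077], [0, 0, -0.077]]' --travel '[[-0.04, -0.26, -0.05], [-0.04, -0.26, -0.05], [-0.04, -0.26, -0.05], [-0.04, -0.26, -0.05], [-0.04, -0.26, -0.05], [-0.04, -0.26, -0.05], [-0.04, -0.26, -0.05], [-0.04, -0.26, -0.05]]' --grip '[-0.4, -0.4, -0.4, -0.4, -0.4, -0.4, -0.4, -0.4]'

```text
time_s: 13.0
ee_pos: [0.438, -0.1158, 0.2384]
eef_rot: [-1.571, 0.0, -2.597]
force: [-1.1, 0.8, 0.1]
grip_width: 0.0657
```

Request:
play_rows --twist '[[0, 0, -0.077], [0, 0, -0.077], [0, 0, -0.077], [0, 0, -0.077], [0, 0, -0.077], [0, 0, -0.077], [0, 0, -0.077], [0, 0, -0.077], [0, 0, 0]]' --travel '[[-0.04, -0.26, -0.05], [-0.04, -0.26, -0.05], [-0.04, -0.26, -0.05], [-0.04, -0.26, -0.05], [-0.04, -0.26, -0.05], [-0.04, -0.26, -0.05], [-0.04, -0.26, -0.05], [-0.04, -0.26, -0.05], [0, 0, 0]]' --grip '[-0.4, -0.4, -0.4, -0.4, -0.4, -0.4, -0.4, -0.4, -0.4]'

```text
time_s: 13.9
ee_pos: [0.4218, -0.2201, 0.2181]
eef_rot: [-1.571, -0.001, 2.721]
force: [-0.1, -1.1, 0.6]
grip_width: 0.0658
```

```bash
python3 - <<'E'
from h import *
np.set_printoptions(precision=4,suppress=True)
p=cam('wrist','w6');t=cam('top','t6');o=ctrl.get_obs(); print(o['time_s'],o['ee_pos'],o['eef_rot'],o['qpos'],o['grip_width'])
np.save('p6.npy',[p,t],allow_pickle=True)
for k in ['logger_loop','logger_center']: print(k,[(b['point'],b['confidence']) for b in ctrl.boxes_of(k,p)])
print('hook top',[(b['point'],b['confidence']) for b in ctrl.boxes_of('hook_seat',t)])
E
```

```text
14.0 [ 0.422  -0.219   0.2184] [-1.5709 -0.0002  2.7269] [-0.5558  0.1289  1.7167  0.0001  1.2962  1.4296] 0.06559599741881247
logger_loop [([391.3, 153.6], 0.97), ([245.0, 196.9], 0.86), ([277.1, 117.4], 0.81), ([318.2, 176.1], 0.62)]
logger_center [([240.5, 195.6], 0.94), ([316.4, 175.5], 0.88), ([389.5, 150.9], 0.73), ([277.5, 117.0], 0.56)]
hook top [([287.3, 218.7], 0.91)]
```

View pics/w6.png

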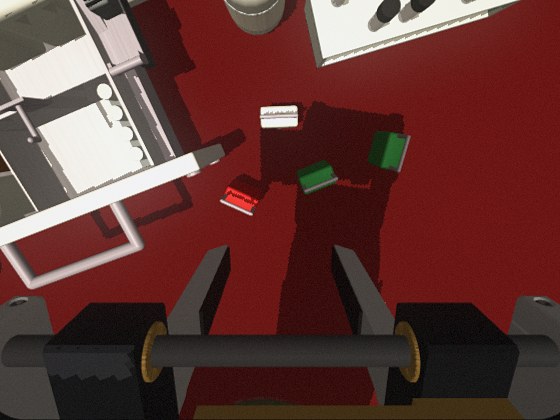

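View pics/t6.png

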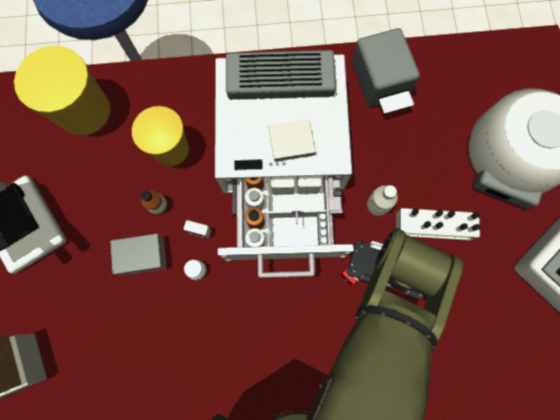

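```bash
python3 - <<'E'
from h import *
a=cv2.imread('pics/w6.png')[80:230,200:340];cv2.imwrite('pics/c7.png',cv2.resize(a,None,fx=4,fy=4,interpolation=2))
a=cv2.imread('pics/t6.png')[170:290,210:360];cv2.imwrite('pics/c8.png',cv2.resize(a,None,fx=5,fy=5,interpolation=2))
E
```

```text
(no output)
```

View pics/c7.png

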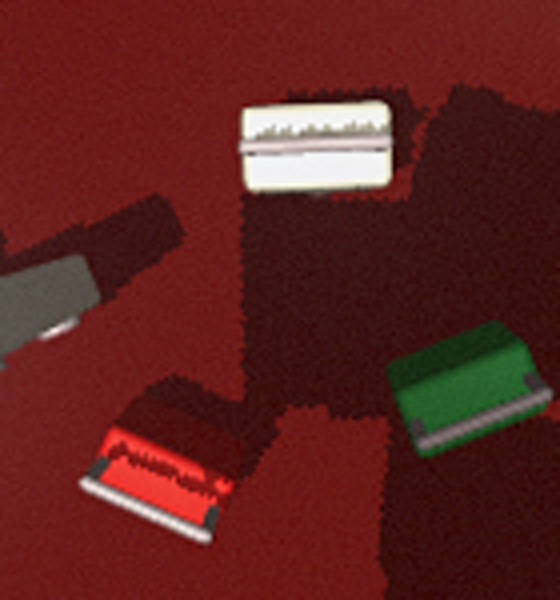

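View pics/c8.png

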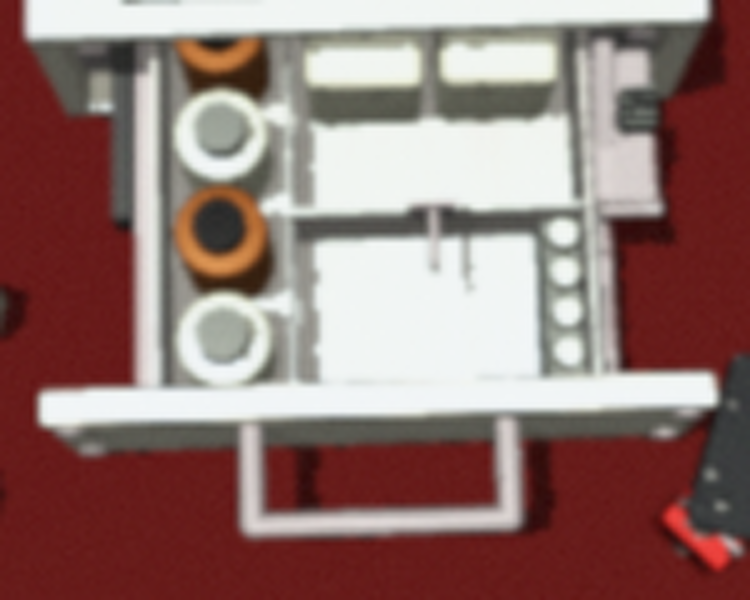

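```bash
python3 - <<'E'
from h import *
np.set_printoptions(precision=4,suppress=True)
p,t=np.load('p6.npy',allow_pickle=True)
a=atz(p,(260.2,116.8),.08);b=atz(p,(298,115.8),.08);m=(a+b)/2;d=a-b
print(a,b,m,np.linalg.norm(d),np.arctan2(d[1],d[0]))
# body top corners
for uv in [(241,105),(390,101),(243,192),(390,188)]: print(atz(p,(200+uv[0]/4,80+uv[1]/4),.055))
for n,P in dict(tip=(-.112,-.03,.1245),br=(-.082,-.03,.121),tab=(-.033,-.134,.119),bar=(-.234,0,.108)).items(): print(n,proj(t,W(P)))
print(atz(t,(296.8,224),.122), W((-.112,-.03,.122)))
print(atz(t,(337.6,191.5),.119),W((-.033,-.134,.119)))
E
```

```text
[ 0.5122 -0.237   0.08  ] [ 0.4979 -0.2711  0.08  ] [ 0.505 -0.254  0.08 ] 0.036930691347244284 1.174268247796463
[ 0.5228 -0.2403  0.055 ]
[ 0.5078 -0.2763  0.055 ]
[ 0.5028 -0.2315  0.055 ]
[ 0.4877 -0.2676  0.055 ]
tip [[296.7588 222.1703]]
br [[296.3404 210.4147]]
tab [[337.6263 190.2572]]
bar [[285.6913 273.6178]]
[ 0.5693 -0.0508  0.122 ] [np.float64(0.5733204160321801), np.float64(-0.051020534763078926), 0.122]
[ 0.6419 -0.1597  0.119 ] [np.float64(0.6450712872964253), np.float64(-0.16014804033716282), 0.119]
```

```bash
python3 - <<'E'
from h import *
np.set_printoptions(precision=4,suppress=True)
p,t=np.load('p6.npy',allow_pickle=True);S=np.load('p4.npy',allow_pickle=True)[1]
print(tri([(t,(382,200)),(S,(302,302))]))
c=atz(t,(390,192),.15);print('cap',c, atz(S,(302.5,289.5),.15))
j=np.array([np.cos(1.174),np.sin(1.174)]);n=np.array([j[1],-j[0]])
L=np.array([.505,-.254])
for nm,x in dict(dil=c[:2],pan=np.array(W((-.186,-.16,0))[:2]),panb=np.array(W((-.170,-.16,0))[:2]),slide=np.array(W((-.12,-.145,0))[:2])).items(): print(nm,x,'jaw',(x-L)@j,'perp',(x-L)@n)
E
```

```text
[ 0.6267 -0.2791  0.0662]
cap [ 0.6212 -0.2804  0.15  ] [ 0.6235 -0.2904  0.15  ]
dil [ 0.6212 -0.2804] jaw 0.02051340112186963 perp 0.1173750503855448
pan [ 0.4907 -0.1757] jaw 0.0666812055938881 perp -0.043490810117138554
panb [ 0.5066 -0.1768] jaw 0.07184767068362521 perp -0.028347902916850746
slide [ 0.5575 -0.1652] jaw 0.10218934958932348 perp 0.014130121062419974
```

Request:
play_rows --twist '[[0, 0, 0.0115], [0, 0, 0], [0, 0, 0], [0, 0, 0], [0, 0, 0], [0, 0, 0], [0, 0, 0], [0, 0, 0], [0, 0, 0], [0, 0, 0]]' --travel '[[0.33, -0.14, 0], [0.33, -0.14, 0], [0.33, -0.14, 0], [0.33, -0.14, 0], [0.34, -0.14, 0], [0, 0, -0.4], [0, 0, -0.4], [0, 0, -0.4], [0, 0, -0.4], [0, 0, 0]]' --grip '[-0.4, -0.4, -0.4, -0.4, -0.4, -0.4, -0.4, -0.4, -0.4, -0.4]'

```text
time_s: 15.15
ee_pos: [0.5042, -0.2532, 0.1362]
eef_rot: [-1.571, -0.004, 2.744]
force: [0.6, -0.1, 0.1]
grip_width: 0.066
```

```bash
python3 - <<'E'
from h import *
np.set_printoptions(precision=4,suppress=True)
p=cam('wrist','w7');t=cam('side','s7');o=ctrl.get_obs(); print(o['time_s'],o['ee_pos'],o['eef_rot'],o['grip_width'])
E
```

```text
15.25 [ 0.5053 -0.254   0.1391] [-1.5708  0.0002  2.7431] 0.06573973134171666
```

View pics/w7.png

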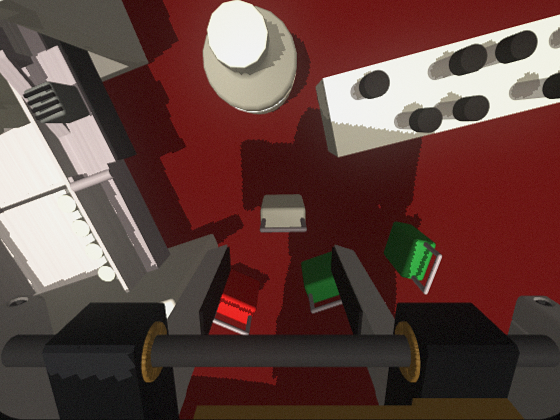

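View pics/s7.png

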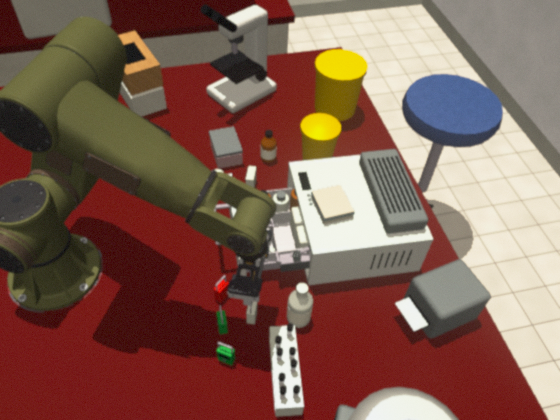

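```bash
python3 - <<'E'
from h import *
p=cam('wrist');print(proj(p,[(.5053,-.254,.08),(.5053,-.254,.055)]))
E
```

```text
[[282.77019937 230.49775497]
 [282.54092011 221.02447989]]
```

Request:
play_rows --twist '[[0, 0, 0], [0, 0, 0], [0, 0, 0], [0, 0, 0], [0, 0, 0], [0, 0, 0], [0, 0, 0], [0, 0, 0], [0, 0, 0], [0, 0, 0], [0, 0, 0]]' --travel '[[0, 0, -0.3], [0, 0, -0.3], [0, 0, -0.3], [0, 0, -0.3], [0, 0, -0.3], [0, 0, -0.22], [0, 0, 0], [0, 0, 0], [0, 0, 0], [0, 0, 0], [0, 0, 0]]' --grip '[-0.4, -0.4, -0.4, -0.4, -0.4, -0.4, -0.4, 0.5, 0.5, 0.5, 0.5]' --force 25

```text
time_s: 16.4
ee_pos: [0.5053, -0.2544, 0.053]
eef_rot: [-1.571, 0.001, 2.742]
force: [-0.4, 0.5, 1.9]
grip_width: 0.0392
```

Request:
play_rows --twist '[[0, 0, 0], [0, 0, 0], [0, 0, 0], [0, 0, 0], [0, 0, 0], [0, 0, 0], [0, 0, 0], [0, 0, 0], [0, 0, 0]]' --travel '[[0, 0, 0.2], [0, 0, 0.4], [0, 0, 0.4], [0, 0, 0.5], [0, 0, 0.5], [0, 0, 0.5], [0, 0, 0.5], [0, 0, 0.4], [0, 0, 0]]' --grip '[0.5, 0.5, 0.5, 0.5, 0.5, 0.5, 0.5, 0.5, 0.5]'

```text
time_s: 17.3
ee_pos: [0.5058, -0.2546, 0.2257]
eef_rot: [-1.57, 0.005, 2.742]
force: [0.3, -1.5, -2.0]
grip_width: 0.04
```

Request:
play_rows --twist '[[0, 0, 0.021], [0, 0, 0.021], [0, 0, 0.021], [0, 0, 0.021], [0, 0, 0.021], [0, 0, 0.021], [0, 0, 0.021], [0, 0, 0.021], [0, 0, 0.021], [0, 0, 0.021], [0, 0, 0]]' --travel '[[0.09, 0.35, 0], [0.09, 0.35, 0], [0.09, 0.35, 0], [0.09, 0.35, 0], [0.09, 0.35, 0], [0.09, 0.35, 0], [0.09, 0.35, 0], [0.09, 0.35, 0], [0.09, 0.35, 0], [0.09, 0.35, 0], [0, 0, 0]]' --grip '[0.5, 0.5, 0.5, 0.5, 0.5, 0.5, 0.5, 0.5, 0.5, 0.5, 0.5]'

```text
time_s: 18.4
ee_pos: [0.55, -0.0776, 0.2215]
eef_rot: [-1.571, -0.001, 3.074]
force: [-0.2, -1.1, -1.7]
grip_width: 0.0399
```

```bash
python3 - <<'E'
from h import *
np.set_printoptions(precision=4,suppress=True)
p=cam('wrist','w8');s=cam('side','s8');o=ctrl.get_obs(); print(o['time_s'],o['ee_pos'],o['eef_rot'],o['grip_width'],o['qpos'])
np.save('p8.npy',[p,s],allow_pickle=True)
for k,P in dict(seat=(-.103,-.03,.1165),tip=(-.112,-.03,.1245),br=(-.082,-.03,.121)).items(): print(k,proj(p,W(P)))
a=cv2.imread('pics/s8.png')[150:310,190:350];cv2.imwrite('pics/s8c.png',cv2.resize(a,None,fx=3.7,fy=3.7,interpolation=2))
E
```

```text
18.5 [ 0.5497 -0.0793  0.2217] [-1.5708 -0.0011  3.0717] 0.03948217061438971 [-0.2091  0.3064  1.4931 -0.0001  1.3432  1.4316]
seat [[252.3693 183.3348]]
tip [[251.8476 194.7449]]
br [[251.3018 161.0825]]
```

View pics/w8.png

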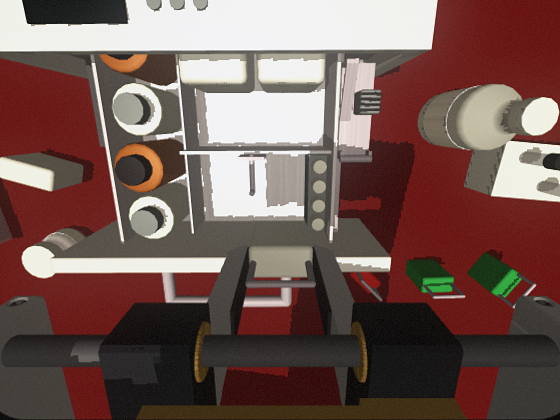

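View pics/s8c.png

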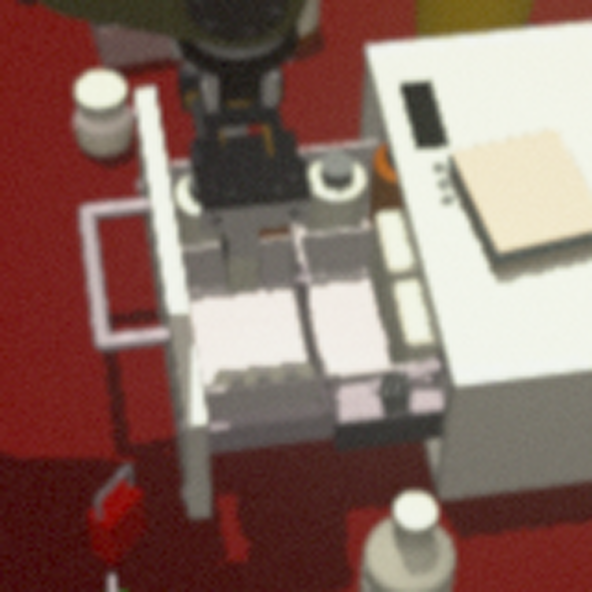

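Request:
play_rows --twist '[[0, 0, 0], [0, 0, 0], [0, 0, 0], [0, 0, 0], [0, 0, 0], [0, 0, 0], [0, 0, 0], [0, 0, 0]]' --travel '[[0.02, 0.2, 0], [0.02, 0.2, 0], [0.01, 0.2, 0], [0, 0, 0], [0, 0, -0.3], [0, 0, -0.3], [0, 0, -0.3], [0, 0, 0]]' --grip '[0.5, 0.5, 0.5, 0.5, 0.5, 0.5, 0.5, 0.5]'

```text
time_s: 19.3
ee_pos: [0.5518, -0.0492, 0.1757]
eef_rot: [-1.571, -0.003, 3.072]
force: [0.4, 0.1, -0.2]
grip_width: 0.0396
```

```bash
python3 - <<'E'
from h import *
np.set_printoptions(precision=4,suppress=True)
p=cam('wrist','w9');o=ctrl.get_obs(); print(o['time_s'],o['ee_pos'],o['eef_rot'],o['grip_width'])
for k,P in dict(seat=(-.103,-.03,.1165),tip=(-.112,-.03,.1245),br=(-.082,-.03,.121)).items(): print(k,proj(p,W(P)))
e=o['ee_pos'];print('bar',proj(p,e+[0,0,.027]))
E
```

```text
19.35 [ 0.5523 -0.0493  0.1771] [-1.5709 -0.0013  3.0717] 0.039526773444153895
seat [[283.4839 194.0486]]
tip [[283.5857 207.8906]]
br [[283.5602 167.9519]]
bar [[284.5567 286.3152]]
```

View pics/w9.png

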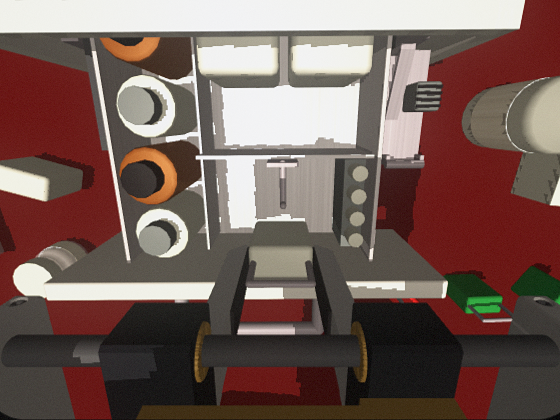

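Request:
play_rows --twist '[[0, 0, 0], [0, 0, 0], [0, 0, 0], [0, 0, 0], [0, 0, 0], [0, 0, 0]]' --travel '[[0, 0, -0.3], [0, 0, -0.3], [0, 0, -0.3], [0, 0, -0.3], [0, 0, -0.25], [0, 0, 0]]' --grip '[0.5, 0.5, 0.5, 0.5, 0.5, 0.5]'

```text
time_s: 19.95
ee_pos: [0.5522, -0.0492, 0.1041]
eef_rot: [-1.571, -0.002, 3.072]
force: [0.4, 0.0, -0.8]
grip_width: 0.0395
```

```bash
cat > lk.py <<'E'
from h import *
import sys
np.set_printoptions(precision=4,suppress=True)
n=sys.argv[1]
p=cam('wrist','w'+n);s=cam('side','s'+n);o=ctrl.get_obs(); print(o['time_s'],o['ee_pos'],o['eef_rot'],o['grip_width'],o['force'])
for k,P in dict(seat=(-.103,-.03,.1165),tip=(-.112,-.03,.1245),br=(-.082,-.03,.121)).items(): print(k,proj(p,W(P)),proj(s,W(P)))
e=o['ee_pos'];print('bar',proj(p,e+[0,0,.027]),proj(s,e+[0,0,.027]))
a=cv2.imread(f'pics/w{n}.png')[120:300,180:390];cv2.imwrite(f'pics/w{n}c.png',cv2.resize(a,None,fx=3.3,fy=3.3,interpolation=2))
a=cv2.imread(f'pics/s{n}.png')[170:290,200:350];cv2.imwrite(f'pics/s{n}c.png',cv2.resize(a,None,fx=4.5,fy=4.5,interpolation=2))
E
python3 lk.py 10
```

```text
20.05 [ 0.5529 -0.0493  0.1057] [-1.5707  0.0007  3.0718] 0.039618389386749574 [-0.1298 -0.044  -0.9041]
seat [[284.8043 223.715 ]] [[263.9751 224.0515]]
tip [[284.9925 244.3385]] [[260.7281 222.6057]]
br [[285.0007 188.1347]] [[271.6239 222.1777]]
bar [[284.5264 286.1053]] [[253.211  221.4807]]
```

View pics/w10c.png

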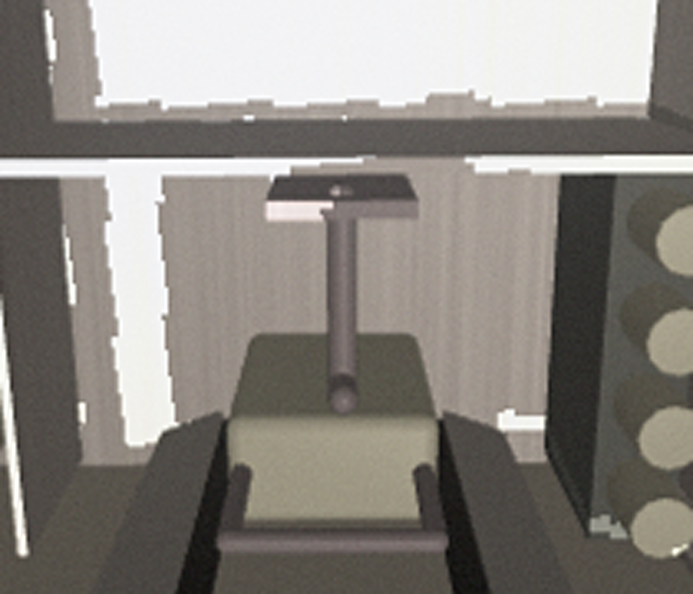

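View pics/s10c.png

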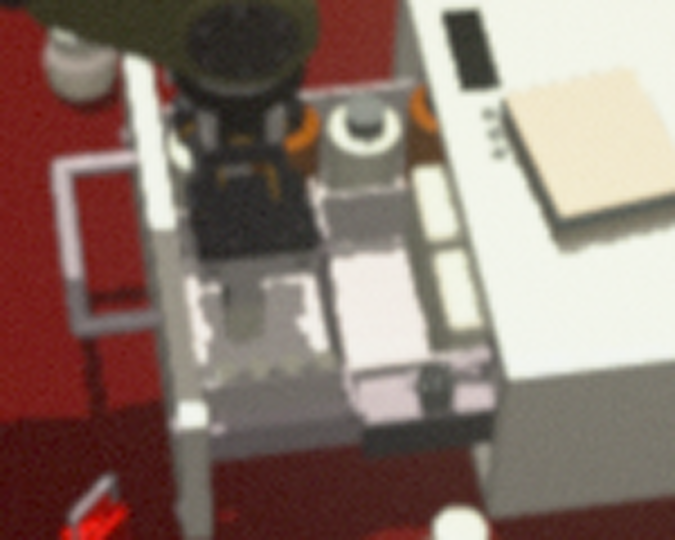

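Request:
play_rows --twist '[[0, 0, 0], [0, 0, 0], [0, 0, 0], [0, 0, 0], [0, 0, 0], [0, 0, 0], [0, 0, 0]]' --travel '[[0.11, -0.008, 0], [0.11, -0.008, 0], [0.11, -0.008, 0], [0.11, -0.008, 0], [0.11, -0.008, 0], [0.11, -0.008, 0], [0, 0, 0]]' --grip '[0.5, 0.5, 0.5, 0.5, 0.5, 0.5, 0.5]'

```text
time_s: 20.75
ee_pos: [0.5861, -0.0517, 0.1048]
eef_rot: [-1.571, 0.0, 3.072]
force: [-1.0, -1.0, -0.3]
grip_width: 0.0398
```

```bash
python3 lk.py 11
```

```text
20.85 [ 0.5855 -0.0517  0.1048] [-1.5708 -0.0003  3.0718] 0.03965013076026847 [-0.0656 -0.0072 -1.6791]
seat [[284.4111 278.1278]] [[263.9751 224.0515]]
tip [[284.5777 299.1069]] [[260.7281 222.6057]]
br [[284.573  248.0938]] [[271.6239 222.1777]]
bar [[284.4382 286.7004]] [[265.2034 220.3871]]
```

View pics/w11c.png

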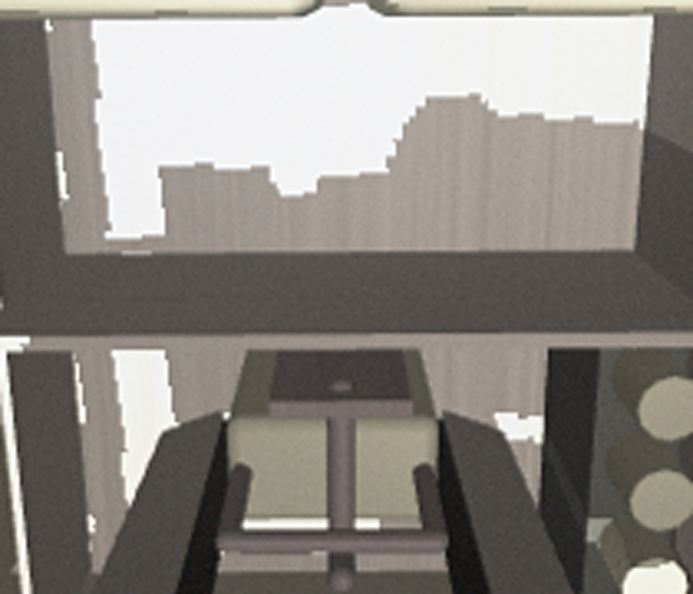

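Request:
play_rows --twist '[[0, 0, 0], [0, 0, 0], [0, 0, 0], [0, 0, 0], [0, 0, 0]]' --travel '[[0, 0, -0.06], [0, 0, -0.06], [0, 0, -0.06], [0, 0, -0.05], [0, 0, 0]]' --grip '[0.5, 0.5, 0.5, 0.5, 0.5]'

```text
time_s: 21.35
ee_pos: [0.5853, -0.0516, 0.093]
eef_rot: [-1.571, -0.001, 3.072]
force: [-0.9, 0.6, -0.6]
grip_width: 0.0396
```

Request:
play_rows --twist '[[0, 0, 0], [0, 0, 0], [0, 0, 0]]' --travel '[[0, 0, -0.02], [0, 0, -0.02], [0, 0, 0]]' --grip '[0.5, 0.5, 0.5]'

```text
time_s: 21.65
ee_pos: [0.5855, -0.0516, 0.0914]
eef_rot: [-1.571, -0.0, 3.072]
force: [0.6, -0.0, 0.0]
grip_width: 0.0396
```

```bash
python3 lk.py 12
```

```text
21.75 [ 0.5856 -0.0516  0.0915] [-1.5708  0.0001  3.0718] 0.040071288379323784 [ 0.4042  0.2758 -1.5592]
seat [[284.7642 289.2641]] [[263.9751 224.0515]]
tip [[284.9561 312.3245]] [[260.7281 222.6057]]
br [[284.9627 257.4284]] [[271.6239 222.1777]]
bar [[284.3934 285.7696]] [[265.1646 223.4017]]
```

View pics/w12c.png

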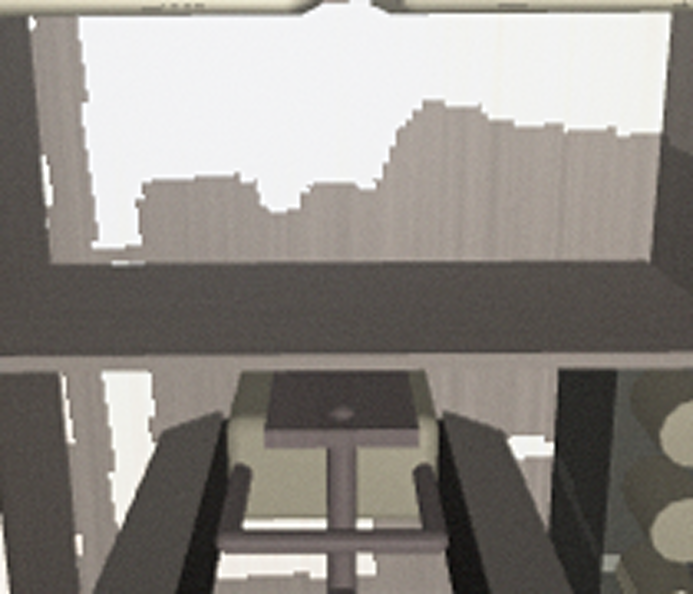

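Request:
play_rows --twist '[[0, 0, 0], [0, 0, 0], [0, 0, 0], [0, 0, 0]]' --travel '[[0, 0, -0.02], [0, 0, -0.02], [0, 0, 0], [0, 0, 0]]' --grip '[0.5, 0.5, 0.5, 0.5]'

```text
time_s: 22.15
ee_pos: [0.586, -0.0517, 0.0904]
eef_rot: [-1.571, 0.002, 3.072]
force: [-2.1, 0.1, 7.5]
grip_width: 0.0395
```

Contact at the seat (+7.5 N). I ease off and let go.

Request:
play_rows --twist '[[0, 0, 0], [0, 0, 0], [0, 0, 0], [0, 0, 0], [0, 0, 0]]' --travel '[[0, 0, 0.014], [0, 0, 0], [0, 0, 0], [0, 0, 0], [0, 0, 0]]' --grip '[0.5, 0.3, 0.1, -0.1, -0.2]'

```text
time_s: 22.65
ee_pos: [0.5854, -0.0516, 0.0899]
eef_rot: [-1.571, -0.0, 3.072]
force: [-0.3, 0.7, 0.3]
grip_width: 0.0544
```

```bash
python3 lk.py 13
```

```text
22.75 [ 0.5855 -0.0516  0.0899] [-1.5708 -0.0003  3.0718] 0.056261795306498136 [ 0.4271  0.0317 -0.2471]
seat [[284.8145 290.5832]] [[263.9751 224.0515]]
tip [[285.0093 313.9057]] [[260.7281 222.6057]]
br [[285.018  258.5362]] [[271.6239 222.1777]]
bar [[284.4217 285.7823]] [[265.1163 223.757 ]]
```

View pics/w13c.png

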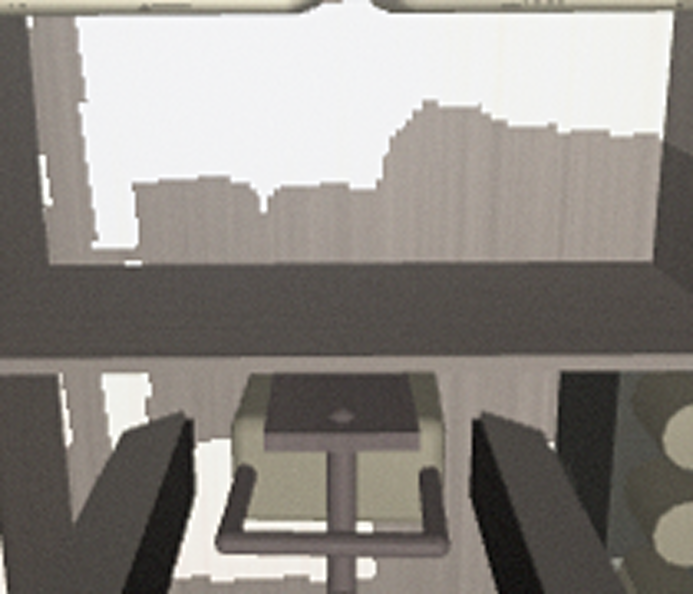

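Request:
play_rows --twist '[[0, 0, 0], [0, 0, 0], [0, 0, 0], [0, 0, 0], [0, 0, 0], [0, 0, 0], [0, 0, 0], [0, 0, 0], [0, 0, 0]]' --travel '[[0, 0, 0.1], [0, 0, 0.2], [0, 0, 0.3], [0, 0, 0.3], [0, 0, 0.4], [0, 0, 0.5], [0, 0, 0.5], [0, 0, 0.3], [0, 0, 0]]' --grip '[-0.2, -0.2, -0.2, -0.2, -0.2, -0.2, -0.2, -0.2, -0.2]'

```text
time_s: 23.65
ee_pos: [0.5864, -0.0517, 0.2236]
eef_rot: [-1.57, 0.005, 3.072]
force: [0.1, 0.4, -0.4]
grip_width: 0.0558
```

```bash
python3 lk.py 14; python3 - <<'E'
from h import *
p=cam('wrist');print([proj(p,W(P)) for P in [(-.033,-.134,.119),(-.023,-.134,.119),(-.043,-.134,.119),(0,-.165,.152),(0,.165,.152)]])
E
```

```text
23.75 [ 0.5854 -0.0516  0.2204] [-1.5708  0.0004  3.0717] 0.05622841601797023 [ 0.2018  0.1331 -0.7924]
seat [[282.6695 218.8343]] [[263.9751 224.0515]]
tip [[282.7424 230.3639]] [[260.7281 222.6057]]
br [[282.7033 198.7786]] [[271.6239 222.1777]]
bar [[284.2984 283.9817]] [[265.8243 192.0438]]
[array([[400.68955563, 143.27836882]]), array([[401.96106565, 131.5311817 ]]), array([[399.44492998, 154.77717741]]), array([[464.14874561, 100.42676943]]), array([[ 21.87301573, 101.58231492]])]
```

View pics/w14.png

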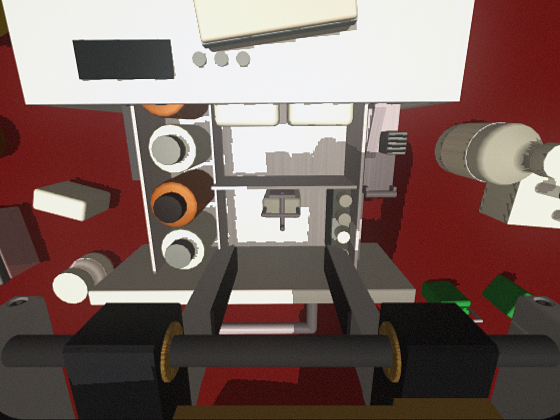

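View pics/s14c.png

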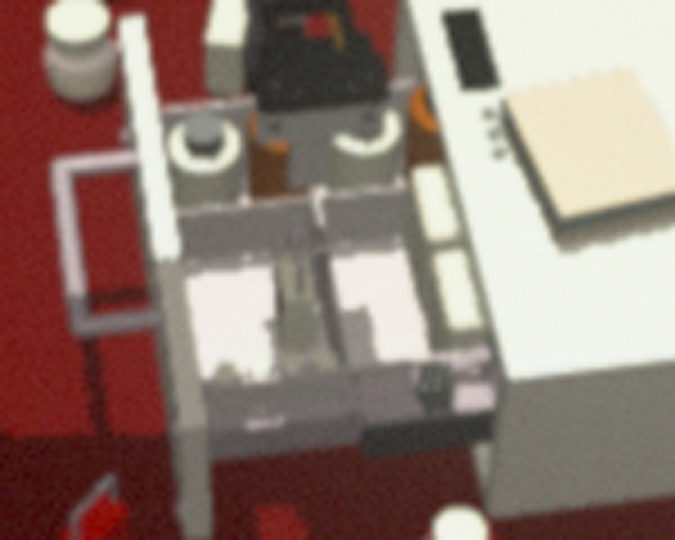

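Request:
play_rows --twist '[[0, 0, 0], [0, 0, 0], [0, 0, 0], [0, 0, 0], [0, 0, 0], [0, 0, 0], [0, 0, 0], [0, 0, 0]]' --travel '[[0.2, -0.35, 0], [0.2, -0.35, 0], [0.2, -0.35, 0], [0.2, -0.35, -0.1], [0.2, -0.35, -0.3], [0.2, -0.36, -0.4], [0, 0, 0], [0, 0, 0]]' --grip '[1, 1, 1, 1, 1, 1, 1, 1]'

```text
time_s: 24.6
ee_pos: [0.6451, -0.1569, 0.1792]
eef_rot: [-1.571, -0.002, 3.071]
force: [0.2, -0.2, 0.7]
grip_width: 0.0005
```

```bash
python3 lk.py 15; python3 - <<'E'
import cv2
a=cv2.imread('pics/s15.png')[170:300,250:400];cv2.imwrite('pics/s15d.png',cv2.resize(a,None,fx=4.5,fy=4.5,interpolation=2))
E
```

```text
24.7 [ 0.6456 -0.1565  0.1808] [-1.5707  0.0006  3.0723] 0.00038466669063051624 [0.0633 0.4701 0.3631]
seat [[169.5782 304.017 ]] [[263.9751 224.0515]]
tip [[167.4577 318.2866]] [[260.7281 222.6057]]
br [[165.0608 285.5943]] [[271.6239 222.1777]]
bar [[283.5032 286.7808]] [[298.5038 229.877 ]]
```

View pics/w15.png

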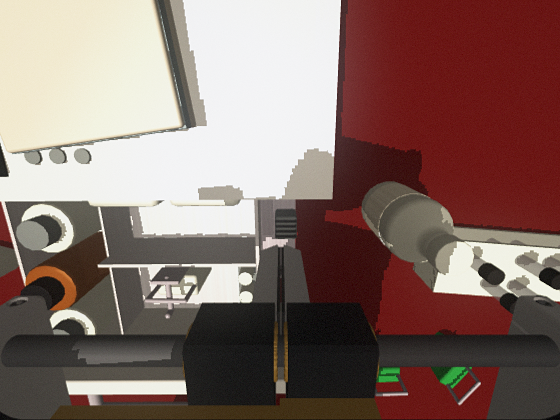

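View pics/s15d.png

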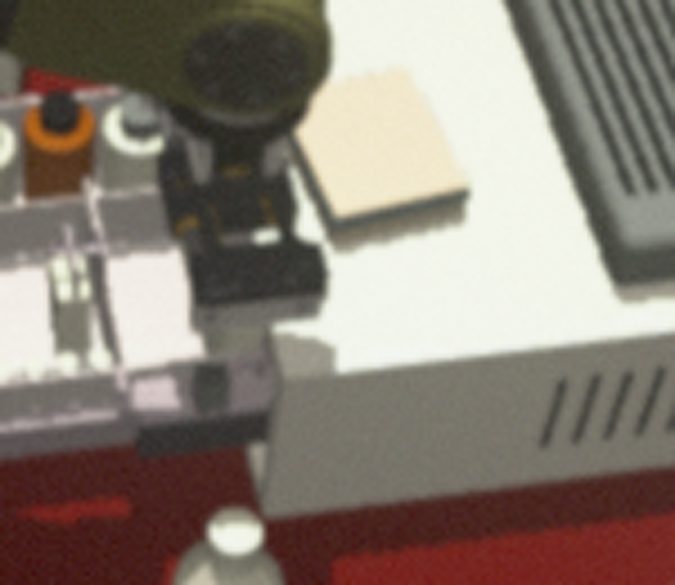

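```bash
python3 - <<'E'
from h import *
p=cam('wrist');e=ctrl.get_obs()['ee_pos'];print(proj(p,[(e[0],e[1],.119),(e[0]+.01,e[1],.119),(e[0],e[1]-.01,.119)]))
print(atz(p,(286,224),.119))
E
```

```text
[[282.9232268  230.04139433]
 [282.09038016 218.4211422 ]
 [295.1081904  229.23375367]]
[ 0.65065235 -0.1593086   0.119     ]
```

Request:
play_rows --twist '[[0, 0, 0], [0, 0, 0], [0, 0, 0], [0, 0, 0], [0, 0, 0], [0, 0, 0]]' --travel '[[0.05, -0.04, -0.2], [0, 0, -0.3], [0, 0, -0.3], [0, 0, -0.2], [0, 0, -0.04], [0, 0, 0]]' --grip '[1, 1, 1, 1, 1, 1]'

```text
time_s: 25.35
ee_pos: [0.648, -0.1591, 0.1278]
eef_rot: [-1.571, -0.001, 3.072]
force: [-0.5, 0.5, -0.4]
grip_width: 0.0005
```

```bash
python3 lk.py 16; python3 - <<'E'
import cv2
a=cv2.imread('pics/s16.png')[170:300,250:400];cv2.imwrite('pics/s16d.png',cv2.resize(a,None,fx=4.5,fy=4.5,interpolation=2))
E
```

```text
25.45 [ 0.6482 -0.1592  0.1286] [-1.5706  0.0006  3.0718] 0.000895185673543067 [0.2924 0.3271 0.3737]
seat [[142.278  348.2247]] [[263.9751 224.0515]]
tip [[139.0148 366.7902]] [[260.7281 222.6057]]
br [[135.3925 327.6637]] [[271.6239 222.1777]]
bar [[284.5965 286.1152]] [[298.479  242.9231]]
```

View pics/s16d.png

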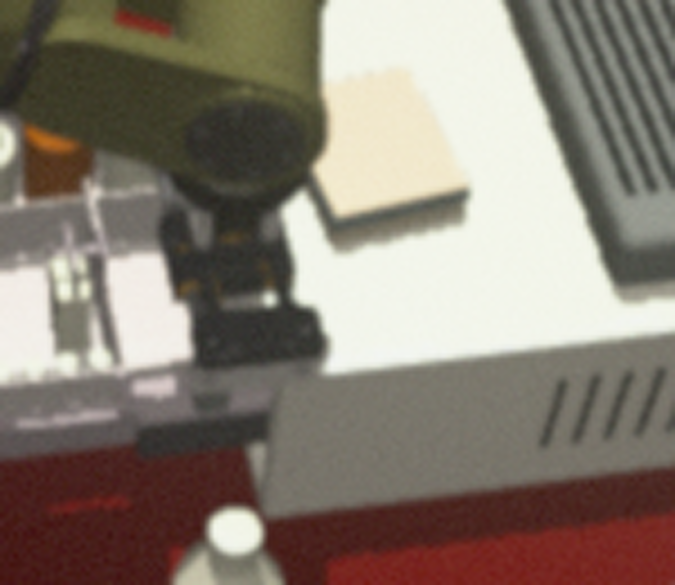

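View pics/w16c.png

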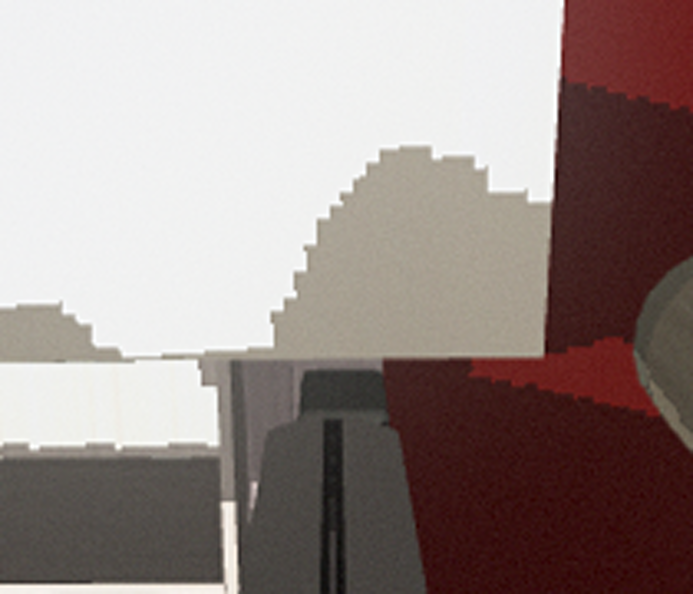

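Request:
play_rows --twist '[[0, 0, 0], [0, 0, 0], [0, 0, 0], [0, 0, 0]]' --travel '[[0, 0, -0.04], [0, 0, -0.04], [0, 0, -0.04], [0, 0, 0]]' --grip '[1, 1, 1, 1]'

```text
time_s: 25.85
ee_pos: [0.6488, -0.1593, 0.1239]
eef_rot: [-1.57, 0.003, 3.072]
force: [-0.0, 0.9, 9.3]
grip_width: 0.0003
```

Request:
play_rows --twist '[[0, 0, 0], [0, 0, 0], [0, 0, 0]]' --travel '[[0, 0, -0.02], [0, 0, 0], [0, 0, 0]]' --grip '[1, 1, 1]'

```text
time_s: 26.15
ee_pos: [0.649, -0.1593, 0.1232]
eef_rot: [-1.57, 0.004, 3.072]
force: [0.0, -0.1, 11.0]
grip_width: 0.0003
```

```bash
python3 lk.py 17; python3 - <<'E'
import cv2
a=cv2.imread('pics/s17.png')[160:300,200:360];cv2.imwrite('pics/s17d.png',cv2.resize(a,None,fx=4.2,fy=4.2,interpolation=2))
E
```

```text
26.25 [ 0.649  -0.1593  0.1232] [-1.5702  0.0036  3.0718] 0.00032139443644873926 [ 0.2557  1.7028 10.9839]
seat [[139.218  354.4249]] [[263.9751 224.0515]]
tip [[135.7875 373.5409]] [[260.7281 222.6057]]
br [[132.0921 333.6168]] [[271.6239 222.1777]]
bar [[284.4443 285.5942]] [[298.6356 244.1367]]
```

View pics/w17c.png

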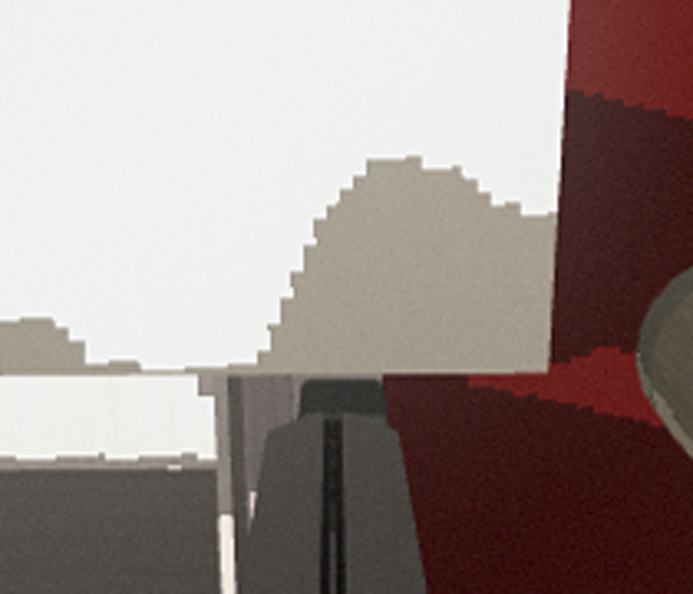

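View pics/s17d.png

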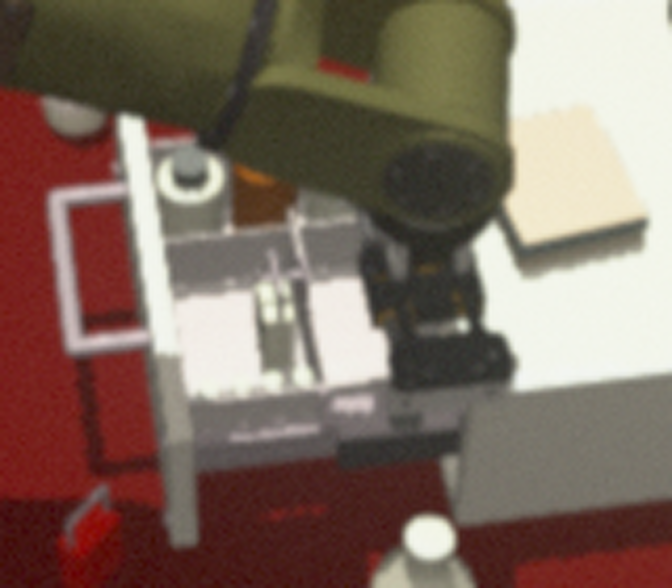

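Request:
play_rows --twist '[[0, 0, 0], [0, 0, 0], [0, 0, 0], [0, 0, 0]]' --travel '[[0, 0, -0.02], [0, 0, -0.02], [0, 0, 0], [0, 0, 0]]' --grip '[1, 1, 1, 1]'

```text
time_s: 26.65
ee_pos: [0.6483, -0.1592, 0.1195]
eef_rot: [-1.571, 0.001, 3.072]
force: [2.3, -0.7, 4.8]
grip_width: 0.0006
```

```bash
python3 lk.py 18; python3 - <<'E'
import cv2
a=cv2.imread('pics/s18.png')[160:300,200:360];cv2.imwrite('pics/s18d.png',cv2.resize(a,None,fx=4.2,fy=4.2,interpolation=2))
E
```

```text
26.75 [ 0.6482 -0.1592  0.1193] [-1.5707  0.0004  3.0718] 0.00045857843471170783 [ 1.8763 -0.741   4.5595]
seat [[136.9884 357.1827]] [[263.9751 224.0515]]
tip [[133.4601 376.6865]] [[260.7281 222.6057]]
br [[129.5841 336.2272]] [[271.6239 222.1777]]
bar [[284.4214 285.7403]] [[298.2327 245.0321]]
```

View pics/w18c.png

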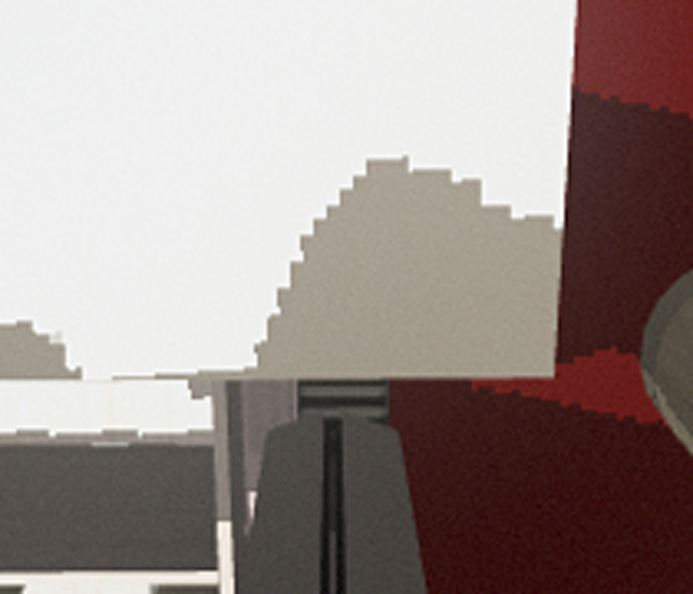

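View pics/s18d.png

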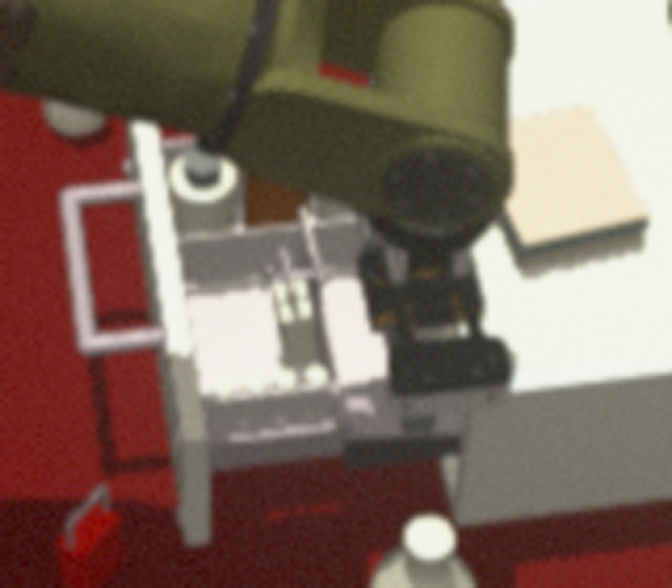

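Request:
play_rows --twist '[[0, 0, 0], [0, 0, 0], [0, 0, 0], [0, 0, 0], [0, 0, 0]]' --travel '[[0, 0, 0.2], [0, 0, 0.3], [0, 0, 0.5], [0, 0, 0.5], [0, 0, 0.3]]' --grip '[1, 1, 1, 1, 1]'

```text
time_s: 27.25
ee_pos: [0.6484, -0.1592, 0.2123]
eef_rot: [-1.57, 0.003, 3.072]
force: [0.1, 0.4, -0.7]
grip_width: 0.0005
```

Request:
play_rows --twist '[[0, 0, 0], [0, 0, 0], [0, 0, 0], [0, 0, 0], [0, 0, 0], [0, 0, 0], [0, 0, 0], [0, 0, 0], [0, 0, 0], [0, 0, 0], [0, 0, 0]]' --travel '[[-0.45, 0.3, 0], [-0.45, 0.3, 0], [-0.45, 0.3, 0], [-0.45, 0.3, 0], [-0.45, 0.3, 0], [-0.45, 0.3, 0], [-0.45, 0.3, 0], [-0.45, 0.3, 0], [-0.45, 0.3, 0], [-0.45, 0.27, 0], [0, 0, 0]]' --grip '[1, 1, 1, 1, 1, 1, 1, 1, 1, 1, 1]'

```text
time_s: 28.35
ee_pos: [0.4214, -0.0096, 0.2097]
eef_rot: [-1.571, 0.0, 3.073]
force: [0.7, 0.3, 0.5]
grip_width: 0.0002
```

```bash
python3 lk.py 19; python3 - <<'E'
from h import *
p=cam('wrist');e=ctrl.get_obs()['ee_pos'];print(e,proj(p,[(e[0],e[1],.108),(e[0]+.014,e[1],.108)]))
for d in (.15,.155,.16): print(d,proj(p,[W((-.064-d,0,.108))]))
E
```

```text
28.45 [ 0.4232 -0.0106  0.2098] [-1.5707  0.0009  3.0722] 0.0003103466066081514 [ 1.3959  0.6059 -0.7696]
seat [[323.3645  14.8204]] [[263.9751 224.0515]]
tip [[324.3619  24.869 ]] [[260.7281 222.6057]]
br [[325.3394 -20.2651]] [[271.6239 222.1777]]
bar [[286.1226 282.5445]] [[200.0884 192.8289]]
[ 0.42351966 -0.01084574  0.20954156] [[282.78032844 215.72411646]
 [281.76579595 201.40113446]]
0.15 [[282.69032033 162.30512383]]
0.155 [[282.689057   167.87776477]]
0.16 [[282.68780676 173.39269545]]
```

View pics/w19.png

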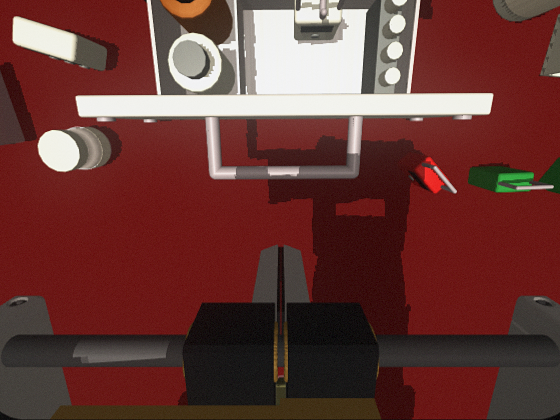

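Request:
play_rows --twist '[[0, 0, 0], [0, 0, 0], [0, 0, 0], [0, 0, 0], [0, 0, 0], [0, 0, 0], [0, 0, 0], [0, 0, 0], [0, 0, 0], [0, 0, 0], [0, 0, 0]]' --travel '[[0, 0, -0.4], [0, 0, -0.4], [0, 0, -0.4], [0, 0, -0.4], [0, 0, -0.4], [0, 0, -0.29], [0, 0, 0], [0.15, -0.01, 0], [0.15, -0.01, 0], [0.12, -0.008, 0], [0.06, -0.004, 0]]' --grip '[1, 1, 1, 1, 1, 1, 1, 1, 1, 1, 1]'

```text
time_s: 29.6
ee_pos: [0.4479, -0.0123, 0.0951]
eef_rot: [-1.571, 0.001, 3.072]
force: [-1.4, 0.9, 1.1]
grip_width: 0.0002
```

Request:
play_rows --twist '[[0, 0, 0], [0, 0, 0], [0, 0, 0], [0, 0, 0], [0, 0, 0], [0, 0, 0], [0, 0, 0], [0, 0, 0], [0, 0, 0], [0, 0, 0], [0, 0, 0], [0, 0, 0]]' --travel '[[0.03, -0.002, 0], [0.04, -0.003, 0], [0.06, -0.004, 0], [0.08, -0.005, 0], [0.1, -0.007, 0], [0.12, -0.008, 0], [0.12, -0.008, 0], [0.12, -0.008, 0], [0.12, -0.008, 0], [0.12, -0.008, 0], [0.12, -0.008, 0], [0.12, -0.008, 0]]' --grip '[1, 1, 1, 1, 1, 1, 1, 1, 1, 1, 1, 1]'

```text
time_s: 30.8
ee_pos: [0.505, -0.0161, 0.0946]
eef_rot: [-1.571, -0.0, 3.072]
force: [-2.8, 2.3, 2.4]
grip_width: 0.0005
```

```bash
python3 lk.py 20; python3 - <<'E'
import cv2
a=cv2.imread('pics/s20.png')[160:300,200:360];cv2.imwrite('pics/s20d.png',cv2.resize(a,None,fx=4.2,fy=4.2,interpolation=2))
E
```

```text
30.9 [ 0.5054 -0.0163  0.0946] [-1.5706  0.0008  3.0718] 0.0006523852105264021 [ 0.1933  0.0387 -0.5874]
seat [[347.801  131.8298]] [[263.9751 224.0515]]
tip [[350.3453 152.4813]] [[260.7281 222.6057]]
br [[352.8884  82.9864]] [[271.6239 222.1777]]
bar [[284.7449 285.1912]] [[233.7518 217.5321]]
```

View pics/w20.png

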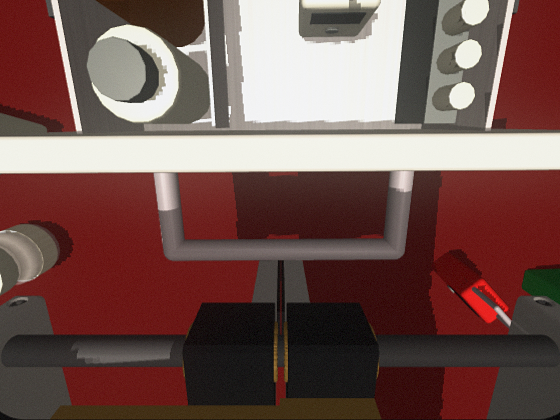

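View pics/s20d.png

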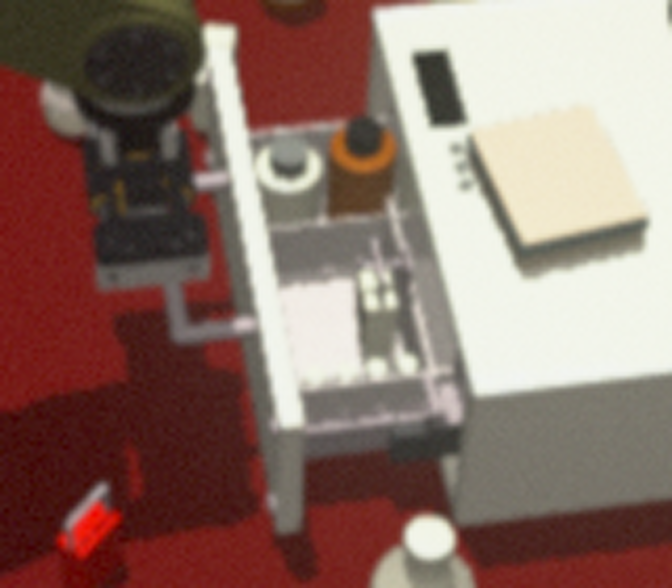

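Request:
play_rows --twist '[[0, 0, 0], [0, 0, 0], [0, 0, 0], [0, 0, 0], [0, 0, 0], [0, 0, 0], [0, 0, 0], [0, 0, 0], [0, 0, 0], [0, 0, 0], [0, 0, 0], [0, 0, 0]]' --travel '[[0.04, -0.003, 0], [0.06, -0.004, 0], [0.09, -0.006, 0], [0.12, -0.008, 0], [0.12, -0.008, 0], [0.12, -0.008, 0], [0.12, -0.008, 0], [0.12, -0.008, 0], [0.12, -0.008, 0], [0.12, -0.008, 0], [0.12, -0.008, 0], [0.12, -0.008, 0]]' --grip '[1, 1, 1, 1, 1, 1, 1, 1, 1, 1, 1, 1]'

```text
time_s: 32.1
ee_pos: [0.5685, -0.0203, 0.0946]
eef_rot: [-1.571, -0.0, 3.072]
force: [-3.1, 1.0, -0.0]
grip_width: 0.0006
```

Request:
play_rows --twist '[[0, 0, 0], [0, 0, 0], [0, 0, 0], [0, 0, 0], [0, 0, 0], [0, 0, 0], [0, 0, 0], [0, 0, 0], [0, 0, 0], [0, 0, 0]]' --travel '[[0.12, -0.008, 0], [0.12, -0.008, 0], [0.1, -0.007, 0], [0.08, -0.005, 0], [0.07, -0.005, 0], [0.06, -0.004, 0], [0.05, -0.003, 0], [0.04, -0.003, 0], [0.04, -0.003, 0], [0.03, -0.002, 0]]' --grip '[1, 1, 1, 1, 1, 1, 1, 1, 1, 1]'

```text
time_s: 33.1
ee_pos: [0.6037, -0.0227, 0.0947]
eef_rot: [-1.571, -0.0, 3.072]
force: [-2.5, 2.2, -0.5]
grip_width: 0.0006
```

Nearly home; I keep creeping forward and watch the force.

Request:
play_rows --twist '[[0, 0, 0], [0, 0, 0], [0, 0, 0], [0, 0, 0], [0, 0, 0]]' --travel '[[0.03, -0.002, 0], [0.03, -0.002, 0], [0.03, -0.002, 0], [0.03, -0.002, 0], [0, 0, 0]]' --grip '[1, 1, 1, 1, 1]'

```text
time_s: 33.6
ee_pos: [0.6089, -0.0231, 0.0946]
eef_rot: [-1.571, -0.002, 3.072]
force: [-9.6, 1.9, 3.5]
grip_width: 0.0002
```

Request:
play_rows --twist '[[0, 0, 0], [0, 0, 0], [0, 0, 0]]' --travel '[[0.02, -0.001, 0], [0, 0, 0], [0, 0, 0]]' --grip '[1, 1, 1]'

```text
time_s: 33.9
ee_pos: [0.609, -0.0231, 0.0946]
eef_rot: [-1.571, -0.005, 3.072]
force: [-16.4, 2.0, 8.5]
grip_width: 0.0005
```

Request:
play_rows --twist '[[0, 0, 0], [0, 0, 0], [0, 0, 0], [0, 0, 0], [0, 0, 0], [0, 0, 0], [0, 0, 0], [0, 0, 0], [0, 0, 0], [0, 0, 0], [0, 0, 0]]' --travel '[[-0.1, 0.007, 0], [-0.3, 0.02, 0], [-0.4, 0.02, 0], [-0.4, 0.02, 0], [-0.4, 0.02, 0.3], [-0.4, 0.1, 0.5], [-0.4, 0.3, 0.5], [-0.4, 0.4, 0.5], [-0.4, 0.4, 0.4], [-0.4, 0.4, 0], [0, 0, 0]]' --grip '[1, 1, 1, 1, 1, 1, 1, 1, 1, 1, 1]'

```text
time_s: 35.0
ee_pos: [0.4296, 0.0625, 0.2057]
eef_rot: [-1.571, 0.003, 3.074]
force: [-0.1, 0.1, -0.2]
grip_width: -0.0
```

```bash
python3 - <<'E'
from h import *
t=cam('top','t21');s=cam('side','s21');o=ctrl.get_obs();print(o['time_s'],o['ee_pos'],o['force'])
for d in (0,.005): print(d,[proj(q,W((-.064-d,y,.108))).round(1) for q in(t,s) for y in(.062,-.062)])
a=cv2.imread('pics/s21.png')[140:290,240:440];cv2.imwrite('pics/s21c.png',cv2.resize(a,None,fx=4,fy=4,interpolation=2))
E
```

```text
35.1 [0.43094683 0.06113571 0.20505374] [ 0.51558111 -0.18463575  0.56748114]
0 [array([[259. , 205.4]]), array([[308.8, 204.1]]), array([[272.6, 199.2]]), array([[280. , 233.6]])]
0.005 [array([[259.1, 207.3]]), array([[308.9, 206.1]]), array([[270.9, 199.4]]), array([[278.1, 233.8]])]
```

View pics/t21.png

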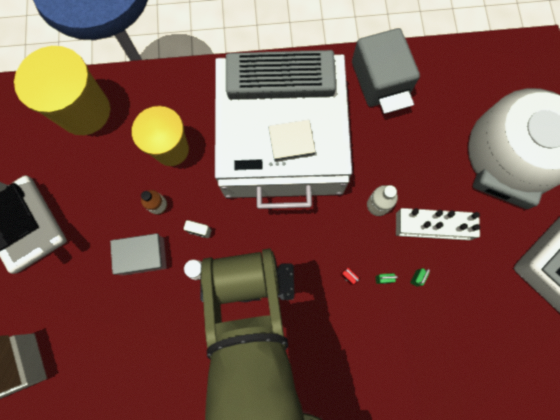

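View pics/s21c.png

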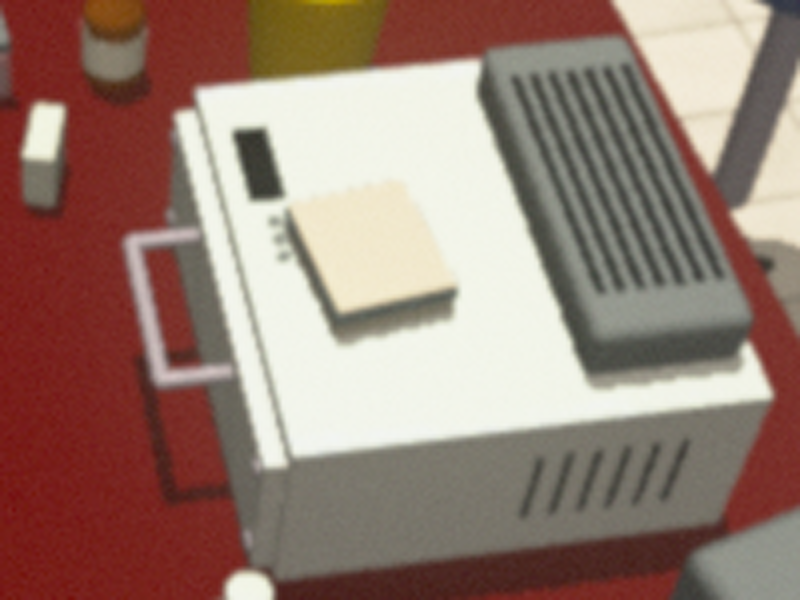

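View pics/s21.png

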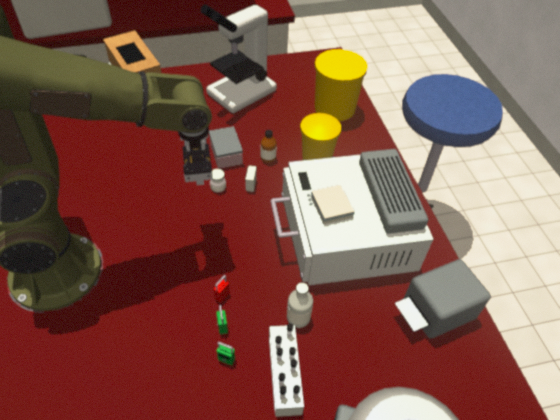

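```bash
python3 -c "
from station import ctrl
print(ctrl.hand_in())"
```

```text
the job is handed in; nothing more can be done
None
```

The logger is in the cooler and the job is handed in, at about 35 s on the robot's clock.

**What I did**
- **Pull-out:** I pulled the chassis out by its handle until it locked. It then held against an inward push and stayed out once I let go.
- **Logger:** I picked up the white logger, passed its loop over the hook, felt it touch the seat (about 7.5 N) and let go.
- **Release and push home:** I pressed the tab, the chassis sprang inward, and I pushed it home by the handle bar. It came to a hard stop at about 16 N.

**Last checks**
- **Chassis home:** the final top and side pictures show the panel against the case. The handle is where my fitted model puts it for home, to within the 1–2 mm the pictures can show.
- **Everything else:** the other things on the bench and on top of the cooler look unmoved. The gripper was clear of everything at hand-in.
- **Logger hanging:** I last saw it on the hook partway home (chassis about 10 cm out). After that the case hides it, so I couldn't check it at hand-in.

**What disagreed**
- **Tab force:** the tab took up to 11 N before it freed, not the roughly 4 N stated. The finger may have touched the edge beside it.
- **Camera positions:** the three cameras' positions for the tab and hook differed by 2–9 mm, so I placed the gripper using the wrist camera and contact forces.

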